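# Set up the mushroom and hold the reflector for the photo

### The arm

A 6-joint arm with a two-finger parallel gripper is mounted at the origin on the work surface. World frame = base frame: x ahead of the robot, y to its left, z up, the work surface at z = 0. Lengths are in m, angles in rad, forces in N, time in s.
With the tool pointing down it reaches from about 0.35 to 0.8 m from the base axis. Payload 7.3 kg.
Tool frame: the origin (TCP) lies midway between the tips of the shut fingers; the grasp point (between the pads) lies 19 mm behind it; z points along the fingers, y is the direction in which the jaws open and shut (so a half turn about z gives the same grasp; the last joint's range is limited). The gripper opens to 85 mm and grips with 20 to 120 N. Pads are 22 mm wide; open, the fingers measure 114 mm over their backs; the gripper's body (76 mm by 85 mm) begins 54 mm behind the grasp point. The pads swing forward as they close: fully open they stand 13 mm farther back than shut.
Start: joints at [-1.397, 0.342, 1.524, -0, 1.275, -0.146], TCP at [0.165, -0.498, 0.193] pointing down, gripper open.
Joint ranges: [-2.53, 2.53], [-0.77, 2.02], [0.04, 2.7], [-1, 4.14], [0.28, 2.66], [-3.11, 3.11]. Speed limits (rad/s): [2.57, 2.57, 3.14, 3.14, 3.14, 3.14].

### API

Orientations are given as a unit quaternion [x, y, z, w].
In Python, from rig import * gives the robot as it stands.
- The arm moves only by the tool arm_command, never from a script. Its argument "moves" is a list of rows, each a list of 3 entries, a list of its own where there are three numbers: the shift along the tool's x, y, z scaled (see below), then the turn, a rotation vector about the tool's x, y, z scaled (see below), then the opening, from 0 (shut) to 1 (fully open). In form: [[[x, y, z], [ax, ay, az], grip], ...]. A call has 1 to 12 rows; each row shifts and turns the commanded pose from where the row before left it, along the tool's axes as they then stand; what a row does not reach is not made up. The controller multiplies each number of a shift by 300 mm and each number of a turn by 180 degrees. A row lasts 1/10 s, in which the tool goes at most 50 mm and 8.59 degrees, less where a joint would pass 70% of its speed; a pose out of reach is approached as far as the arm can. A call with a number of a shift or a turn outside -1 to 1 is refused whole. A call with a gripper value outside its range is refused whole. The fingers move at their own pace and stop on an object; the grip force is fixed at half the most. Time passes only in rows, so rows that do not move let the fingers close. It gives the time, the measured TCP pose, the force and the opening at its end, in the units of the state.
- state(): the state, without advancing time (a new reading comes with each control period).
- snapshot(name): name is "side" or "top"; returns a dict with "color" (420x560x3 uint8, red, green, blue), "range_z" (420x560 float32, m along the optical axis (not along the pixel's ray), 0 where there is no reading), "intrinsics" (3x3 intrinsics, pixels), "k1" (the pictures are not rectified: a ray, as slopes to the right and down, at radius r is drawn at 1 + k1 r^2 times it, then the intrinsics apply), "R" (3x3) and "t" (3): a world point X has camera coordinates R X + t. Camera axes: x right, y down, z forward; pixel columns grow to the right and rows downward; lengths in m; the calibration is good to about 2 mm. A picture is of the moment at which its call begins.
- close_job(): hands the job in, once; it reports no verdict.
The state is a dict: "t": time; "joint_positions": joint angles; "qvel": joint speeds; "tau": joint torques, N m; "eef_pos": TCP position; "tool_rot": TCP orientation; "force": force on the tool from outside, world axes, zero at the start; "moment": the same for the moment, N m; "finger_gap": finger opening in m.
Only numpy, scipy, OpenCV 4.12 (cv2) and the standard library are available. Lean on these libraries where they do the work, as an engineer would, in place of code of your own. Each camera call takes 0.05 s, during which the arm holds its last target.

### The job

We are about to photograph the large turned wooden mushroom: stand it upright in the middle of the narrow plinth on the photo stage and let go of it. Then grip the white reflector flap by its tab, swing it up from its props to its balance point, where the board stands upright over its hinge and would fall neither way, and finish while still gripping the tab and holding the flap still there. Do not let the flap touch the mushroom, and do not knock over or shift the small mushroom, the spool or the pin tin.

Things in the scene. Friction and masses are not known exactly. Their poses are not given: they have to be found in the camera images.
- mushroom_mid (a point): Centre, half-way up, of the large turned wooden mushroom (loose, 70 g, standing on the table at the robot's right, in one of three places shared with the small mushroom and the spool). 85 mm tall, the taller mushroom; foot 32 mm across, stem 20, cap 56 with an upright rim 50 to 65 mm above the foot, domed above. Grip it across the rim, 58 mm above the foot (15 mm above this point).
- plinth_top (a point): Centre of the flat round top of the plinth, a slim turned wooden column on the plywood photo stage; the top is 42 mm across and 82 mm above the table, 70 mm above the stage's board (200 x 300 mm, 12 mm thick, fixed). Axes as those of flap_hinge.
- flap_hinge (a point): Middle of the hinge axis of the reflector flap, 30 mm above the table, fixed to the stage. Its x axis runs along the hinge, its z axis is up, its y axis points level away from the plinth. The plinth's axis is 140 mm from it towards -y.
- flap_tab (a point): Grip point on the wooden tab at the middle of the flap's free edge, 152 mm from the hinge axis. Tab 20 mm wide along the hinge, 10 mm thick; it stands out 45 mm from the board's edge (this point is 18 mm short of its end). Grip across the 20 mm, fingers closing along the hinge; the tab can turn between the fingers. z axis: from hinge along the board to the tab; x axis: along the hinge.
- flap (a joint): Angle (rad) of the reflector flap: white board in a wooden frame, 160 x 125 mm, 220 g, evenly weighted, on a free hinge with no stay. 0 (start): fallen outward, away from the plinth, on its props, 50 degrees from upright. 0.873: board upright, the balance point. Beyond, it falls inward, to 1.745, and would hit the mushroom. Positive: a turn about flap_hinge's +x axis.
- small_mushroom: Bystander: small turned wooden mushroom, 50 mm tall, cap 40 mm across; origin under its foot.
- spool: Bystander: wooden spool standing on end, 60 mm tall, 44 mm across; origin under its foot.
- pin_tin: Bystander: round flat tin, 26 mm tall, 48 mm across, standing on the stage's board beside the plinth; origin under its foot.
Not all that is in view belongs to the job. Leave any red or yellow look-alike of the part that bears mushroom_mid alone.

How it is judged:
By the outcome, as a careful person would: the job done as asked, in the order asked, and still so for the second after the job is handed in, while the arm keeps its last pose, push and grip.
It also fails if it takes over 54 s, if anything falls off the work surface, if the arm or the gripper's body presses on something with over 40 N, if the wrist force passes 120 N, or if a joint passes its speed limit or range.

## Working session

There is one attempt and no reset: what is moved stays moved. The work goes in short steps, Python scripts to look and compute and a tool call to move; the robot and the scene stay as the last step left them, time stands still between calls to the robot, and variables do not carry over. Pictures are saved under pics/ and viewed, and the job is handed in when it is done.

Besides the shell and the picture viewer there is one more tool, called after ">>>" in YAML: its name, and indented under it one key for each argument. arm_command: Moves the arm, as the interface text tells. Its arguments: {"type":"object","properties":{"moves":{"type":"array"}},"required":["moves"]}

```bash
mkdir -p pics; ls; cat > a.py <<'E'
from rig import *
import cv2,numpy as np,pickle
E
python3 - <<'E'
from rig import *
import cv2,numpy as np,pickle
d={}
for n in("side","top"):
    s=snapshot(n);d[n]=s
    cv2.imwrite(f"pics/{n}0.png",s["color"][:,:,::-1])
    print(n,s["intrinsics"].tolist(),s["k1"],s["R"].round(4).tolist(),s["t"].round(4).tolist())
pickle.dump(d,open("s0.pkl","wb"))
print(state())
E
```

```text
pics
side [[416.17953954665717, 0.0, 283.8618230723377], [0.0, 416.17953954665717, 206.37837277988876], [0.0, 0.0, 1.0]] -0.0019788937264512466 [[-0.9566, -0.2912, -0.0078], [-0.1589, 0.544, -0.8239], [0.2442, -0.7869, -0.5667]] [0.4582, 0.2107, 0.7953]
top [[431.9054510557409, 0.0, 282.92534123604736], [0.0, 431.9054510557409, 209.9865298642909], [0.0, 0.0, 1.0]] -0.008000063438887168 [[-0.0126, -0.9998, 0.0143], [-0.9927, 0.0108, -0.1202], [0.12, -0.0157, -0.9927]] [-0.0366, 0.4893, 0.9603]
{'t': 0.1, 'joint_positions': array([-1.39700072e+00,  3.42650236e-01,  1.52486449e+00, -7.90679909e-06,
        1.27540192e+00, -1.46002588e-01]), 'qvel': array([-1.79603241e-03, -5.15394207e-04, -4.44655554e-04,  9.68211720e-05,
       -7.03484460e-04,  9.60502357e-04]), 'tau': array([ 1.42294004e-03, -4.34448624e+01, -2.46490449e+01, -1.90850710e-04,
        4.63709366e-03,  4.96813897e-06]), 'eef_pos': array([ 0.16499743, -0.49799611,  0.19251684]), 'tool_rot': array([ 9.87242954e-01,  1.59219696e-01, -1.29801671e-05, -6.61878830e-04]), 'force': array([-0.40372423, -0.11604353, -0.07568125]), 'moment': array([0.02008877, 0.02026493, 0.03049306]), 'finger_gap': 0.08525513034012089}
```

View pics/side0.png

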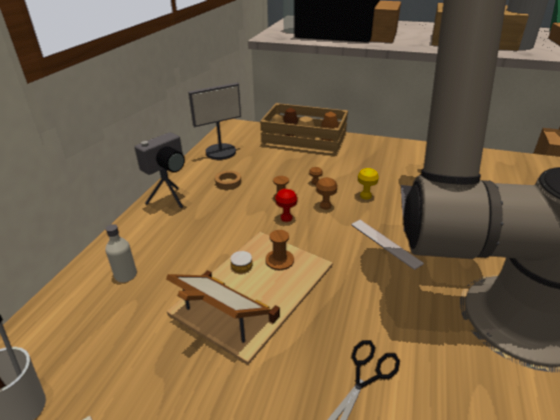

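View pics/top0.png

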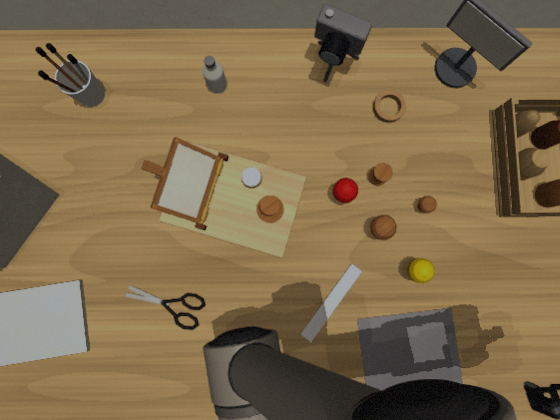

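```bash
cat > h.py <<'E'
import numpy as np,cv2,pickle
def cloud(s):
    K=s["intrinsics"];H,W=s["range_z"].shape
    u,v=np.meshgrid(np.arange(W),np.arange(H))
    a=rays(s,u,v); z=s["range_z"][...,None]
    P=(a*z-s["t"])@s["R"]; P[s["range_z"]<=0]=np.nan
    return P
def rays(s,u,v):
    K=s["intrinsics"]; x=(np.asarray(u,float)-K[0,2])/K[0,0]; y=(np.asarray(v,float)-K[1,2])/K[1,1]
    xu,yu=x,y
    for _ in range(5):
        f=1+s["k1"]*(xu**2+yu**2); xu=x/f;yu=y/f
    return np.stack([xu,yu,np.ones_like(xu)],-1)
def onplane(s,u,v,h):
    d=rays(s,u,v)@s["R"]; c=-s["R"].T@s["t"]
    return c+d*((h-c[2])/d[...,2])[...,None]
def proj(s,X):
    X=np.atleast_2d(X); c=X@s["R"].T+s["t"]; p=c[:,:2]/c[:,2:]; r=(p**2).sum(1,keepdims=True)
    p=p*(1+s["k1"]*r); K=s["intrinsics"]; return p*[K[0,0],K[1,1]]+[K[0,2],K[1,2]]
E
python3 - <<'E'
from h import *
d=pickle.load(open("s0.pkl","rb"))
a=d["top"]["color"][150:290,320:460];b=d["side"]["color"][150:250,250:390]
cv2.imwrite("pics/crop0.png",np.hstack([cv2.resize(a,(400,400)),cv2.resize(b,(400,286)) if 0 else cv2.copyMakeBorder(cv2.resize(b,(400,286)),0,114,0,0,cv2.BORDER_CONSTANT)])[:,:,::-1])
P=cloud(d["top"]);Q=cloud(d["side"])
for u,v in[(383,227),(383,173),(427,204),(346,190),(250,177),(270,204),(150,168),(290,200),(400,250)]: print("top",(u,v),np.nanmedian(P[v-1:v+2,u-1:u+2].reshape(-1,3),0).round(4))
for u,v in[(326,183),(281,181),(316,172),(286,196),(279,236),(241,258),(274,314)]: print("side",(u,v),np.nanmedian(Q[v-1:v+2,u-1:u+2].reshape(-1,3),0).round(4))
E
```

```text
top (383, 227) [ 0.4427 -0.2574  0.0855]
top (383, 173) [ 0.5668 -0.2676  0.0615]
top (427, 204) [ 0.4966 -0.3684  0.0496]
top (346, 190) [ 0.5245 -0.1798  0.085 ]
top (250, 177) [0.5646 0.0321 0.0388]
top (270, 204) [ 0.4958 -0.0136  0.0832]
top (150, 168) [0.5669 0.2331 0.1349]
top (290, 200) [ 0.5144 -0.0595  0.0133]
top (400, 250) [ 0.3949 -0.3163  0.0022]
side (326, 183) [ 0.4416 -0.2445  0.0808]
side (281, 181) [ 0.5652 -0.2583  0.0593]
side (316, 172) [ 0.4926 -0.3569  0.043 ]
side (286, 196) [ 0.5233 -0.1611  0.0787]
side (279, 236) [ 0.4905 -0.0074  0.0805]
side (241, 258) [0.5632 0.0355 0.037 ]
side (274, 314) [0.4492 0.1584 0.0343]
```

View pics/crop0.png

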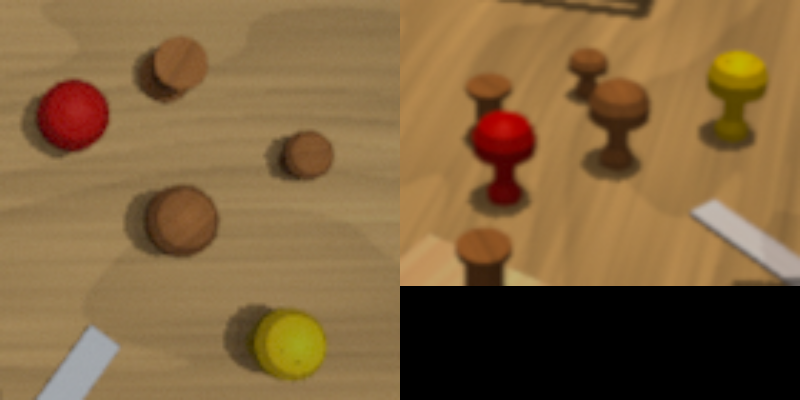

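Top view: brown candidates are (383,227), with a dome at 85 mm; (383,173), a flat top at 60 mm, so the spool; and (427,204), 50 mm, so the small mushroom. Red (346,190) and yellow (421,270) are look-alikes. The large mushroom is the one at (383,227), side view (326,190); the crop confirms the dome, broad cap and brown colour.

```bash
python3 - <<'E'
from h import *
d=pickle.load(open("s0.pkl","rb"))
P=cloud(d["top"]);Q=cloud(d["side"])
def circ(C,c,zlo,zhi,r=.045):
    m=(np.hypot(C[...,0]-c[0],C[...,1]-c[1])<r)&(C[...,2]>zlo)&(C[...,2]<zhi)
    p=C[m]; (x,y),R=cv2.minEnclosingCircle(p[:,:2].astype(np.float32))
    return len(p),p[:,:2].mean(0).round(4),(round(x,4),round(y,4),round(R,4)),p[:,2].max().round(4),np.median(p[:,2]).round(4)
for n,c,zl,zh in[("mush",(.4427,-.2574),.045,.1),("plinth",(.4958,-.0136),.07,.1),("tin",(.5646,.0321),.025,.05),("spool",(.5668,-.2676),.05,.1),("small",(.4966,-.3684),.035,.1),("red",(.5245,-.1798),.045,.1),("yel",(.34,-.345),.045,.1)]:
    print(n,"top",circ(P,c,zl,zh)); print("   side",circ(Q,c,zl,zh))
# mask by colour for plinth/flap later
for nm,C in(("top",P),("side",Q)):
    m=(C[...,0]>.38)&(C[...,0]<.68)&(C[...,1]>.03)&(C[...,1]<.3)&(C[...,2]>.03)&(C[...,2]<.2)
    vis=np.clip((C[...,2])*1500,0,255); vis[~m]=0
    cv2.imwrite(f"pics/z_{nm}.png",cv2.resize(vis.astype(np.uint8),(800,600),interpolation=0))
# flap plane fit
s=d["top"]; hsv=cv2.cvtColor(s["color"],cv2.COLOR_RGB2HSV)
m=(hsv[...,1]<70)&(hsv[...,2]>110); m[:, :150]=0;m[:,230:]=0;m[:130]=0;m[230:]=0
p=P[m];p=p[~np.isnan(p[:,0])];c=p.mean(0);U,S,V=np.linalg.svd(p-c);print(len(p),c,V,S)
b=s["color"][120:260,130:320];cv2.imwrite("pics/flap0.png",cv2.resize(b,None,fx=4,fy=4,interpolation=2)[:,:,::-1])
b=d["side"]["color"][220:350,160:340];cv2.imwrite("pics/flap0s.png",cv2.resize(b,None,fx=4,fy=4,interpolation=2)[:,:,::-1])
E
```

```text
mush top (526, array([ 0.4445, -0.2584]), (0.446, -0.2627, 0.0283), np.float64(0.0918), np.float64(0.0791))
   side (337, array([ 0.4414, -0.2454]), (0.4428, -0.2537, 0.0269), np.float64(0.086), np.float64(0.0709))
plinth top (294, array([ 0.4944, -0.0111]), (0.4947, -0.0108, 0.0211), np.float64(0.087), np.float64(0.0831))
   side (237, array([ 0.4917, -0.0054]), (0.4917, -0.0081, 0.0223), np.float64(0.0837), np.float64(0.0808))
tin top (326, array([0.5657, 0.0308]), (0.5667, 0.0306, 0.0232), np.float64(0.0451), np.float64(0.0389))
   side (325, array([0.5632, 0.0383]), (0.5662, 0.0352, 0.0253), np.float64(0.0394), np.float64(0.0364))
spool top (285, array([ 0.5688, -0.2672]), (0.5686, -0.2673, 0.0218), np.float64(0.0656), np.float64(0.0609))
   side (136, array([ 0.5677, -0.2603]), (0.5683, -0.2634, 0.0232), np.float64(0.0619), np.float64(0.0588))
small top (238, array([ 0.4983, -0.3698]), (0.4991, -0.372, 0.0207), np.float64(0.0533), np.float64(0.0469))
   side (96, array([ 0.4963, -0.3619]), (0.4961, -0.3661, 0.0195), np.float64(0.0493), np.float64(0.043))
red top (509, array([ 0.5272, -0.1779]), (0.53, -0.1801, 0.028), np.float64(0.0899), np.float64(0.0792))
   side (370, array([ 0.5239, -0.1639]), (0.527, -0.1751, 0.0276), np.float64(0.0847), np.float64(0.071))
yel top (556, array([ 0.3502, -0.3362]), (0.35, -0.3418, 0.0285), np.float64(0.0892), np.float64(0.079))
   side (314, array([ 0.3474, -0.3238]), (0.3481, -0.3361, 0.0277), np.float64(0.0845), np.float64(0.0699))
2639 [0.54954816 0.16804326 0.07468566] [[-0.94134267  0.33639428  0.02669959]
 [ 0.27161299  0.70835303  0.65150776]
 [-0.20025075 -0.62054401  0.75817199]] [2.09159459 1.55528611 0.154268  ]
```

View pics/flap0.png

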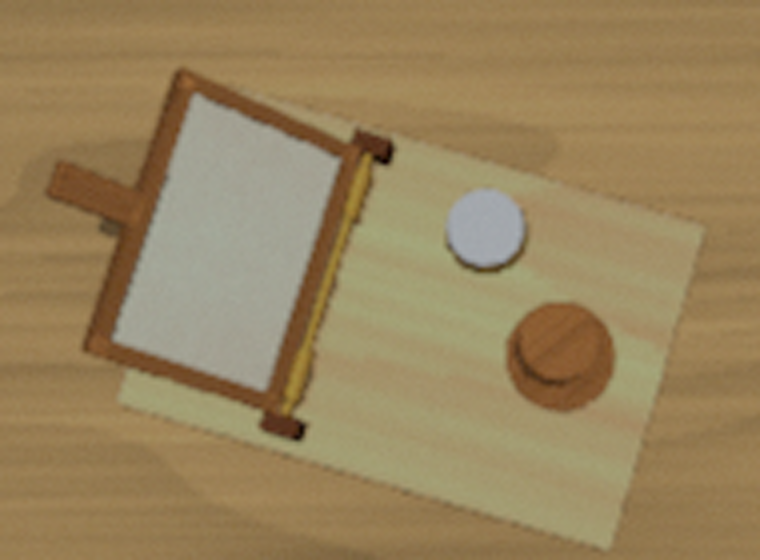

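View pics/flap0s.png

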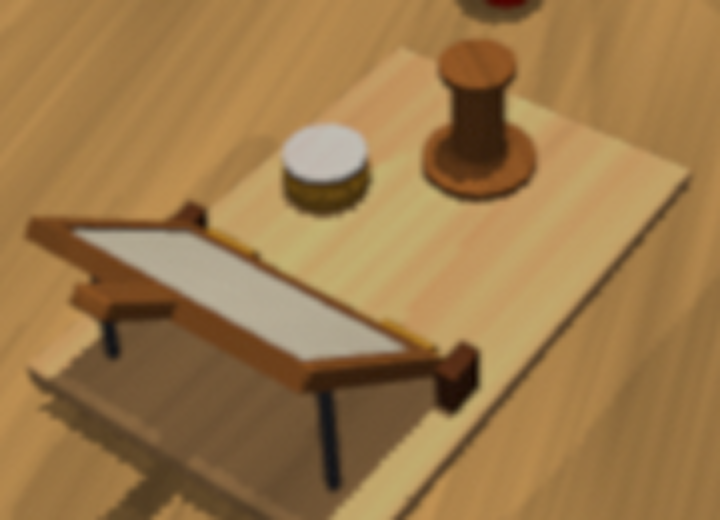

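```bash
python3 - <<'E'
from h import *
d=pickle.load(open("s0.pkl","rb"))
s=d["top"];t=d["side"]
hsv=cv2.cvtColor(s["color"],cv2.COLOR_RGB2HSV)
def blob(s,u,v,w,name):
    # local segmentation by depth-height + brown darkness
    P=cloud(s); m=np.zeros(P.shape[:2],np.uint8)
    return P
def ell(s,box,lo,C):
    m=np.zeros(C.shape[:2],np.uint8); u0,u1,v0,v1=box
    m[v0:v1,u0:u1]=(C[v0:v1,u0:u1,2]>lo)
    cs,_=cv2.findContours(m,cv2.RETR_EXTERNAL,cv2.CHAIN_APPROX_NONE); c=max(cs,key=cv2.contourArea)
    return c
P=cloud(s);Q=cloud(t)
def fitc(p):
    A=np.c_[2*p[:,:2],np.ones(len(p))];x=np.linalg.lstsq(A,(p[:,:2]**2).sum(1),rcond=None)[0]
    return x[:2].round(4),np.sqrt(x[2]+x[:2]@x[:2]).round(4)
for n,cam,C,box,lo,h in[("mush",s,P,(360,405,205,250),.045,.058),("plinth",s,P,(250,295,180,225),.06,.082),("plinthS",t,Q,(262,298,222,250),.077,.082),("spool",s,P,(368,400,158,190),.045,.06),("small",s,P,(412,442,190,218),.035,.04),("tin",s,P,(235,268,160,193),.027,.038),("red",s,P,(330,362,172,208),.045,.058)]:
    c=ell(cam,box,lo,C).reshape(-1,2); print(n,fitc(onplane(cam,c[:,0],c[:,1],h)),cv2.fitEllipse(c)[0:2])
# mushroom rim bottom in side, foot etc
for a in [(306,177),(283,257),(159.5,220.5)]: print("corner",onplane(s,*a,.012).round(4))
for a in [(223.7,156),(201,226.5)]: print("hinge end",onplane(s,*a,.035).round(4))
for a in [(142.5,167),(164,171),(160,176.5),(146,160.5)]: 
    u,v=map(int,a);print("tab",np.nanmedian(P[v-1:v+2,u-1:u+2].reshape(-1,3),0).round(4))
# side corners
for a in [(160+690/4,220+172/4),(160+400/4,220+48/4)]: print("S corner",onplane(t,*a,.012).round(4))
E
```

```text
mush (array([ 0.4461, -0.2633]), np.float64(0.0279)) ((382.6510009765625, 226.48655700683594), (24.509441375732422, 25.53313636779785))
plinth (array([ 0.4945, -0.0111]), np.float64(0.0201)) ((268.85308837890625, 204.67718505859375), (18.357412338256836, 18.592836380004883))
plinthS (array([ 0.4914, -0.0049]), np.float64(0.0214)) ((278.59881591796875, 236.29124450683594), (13.257311820983887, 19.571331024169922))
spool (array([ 0.569 , -0.2674]), np.float64(0.0207)) ((382.462158203125, 172.00296020507812), (17.541915893554688, 18.89322280883789))
small (array([ 0.4993, -0.3719]), np.float64(0.0192)) ((427.0749816894531, 203.36839294433594), (16.057334899902344, 17.320175170898438))
tin (array([0.5661, 0.0308]), np.float64(0.0223)) ((250.6221466064453, 176.47608947753906), (19.079334259033203, 19.61530876159668))
red (array([ 0.5306, -0.1811]), np.float64(0.0279)) ((344.6768493652344, 189.38922119140625), (24.235017776489258, 25.079130172729492))
corner [ 0.5687 -0.098   0.012 ]
corner [ 0.3819 -0.0414  0.012 ]
corner [0.4696 0.2439 0.012 ]
hinge end [0.6154 0.093  0.035 ]
hinge end [0.4526 0.1437 0.035 ]
tab [0.5691 0.2483 0.1373]
tab [0.5644 0.2088 0.1155]
tab [0.555  0.2174 0.1135]
tab [0.6158 0.2801 0.0021]
S corner [ 0.378  -0.0322  0.012 ]
S corner [ 0.5664 -0.0908  0.012 ]
```

>>> arm_command:
  moves:
    - [[0.1137,-0.0453,0.01],[0,0,0],1]
    - [[0.1137,-0.0453,0.01],[0,0,0],1]
    - [[0.1137,-0.0453,0.01],[0,0,0],1]
    - [[0.1137,-0.0453,0.01],[0,0,0],1]
    - [[0.1137,-0.0453,0.01],[0,0,0],1]
    - [[0.1137,-0.0453,0.01],[0,0,0],1]
    - [[0.1137,-0.0453,0.01],[0,0,0],1]
    - [[0.1137,-0.0453,0.01],[0,0,0],1]
    - [[0.1137,-0.0453,0.01],[0,0,0],1]
    - [[0.1137,-0.0453,0.01],[0,0,0],1]
    - [[0,0,0],[0,0,0],1]
    - [[0,0,0],[0,0,0],1]

```text
t: 1.3
eef_pos: [0.4461, -0.2615, 0.1626]
tool_rot: [0.987, 0.16, -0.001, -0.0]
force: [-0.0, -0.4, -0.0]
finger_gap: 0.0853
```

```bash
cat > snap.py <<'E'
import sys
from rig import *
from h import *
k=sys.argv[1];d={}
for n in("side","top"):
    d[n]=snapshot(n)
    cv2.imwrite(f"pics/{n}{k}.png",d[n]["color"][:,:,::-1])
s=state();d["state"]=s
pickle.dump(d,open(f"s{k}.pkl","wb"))
print(s["t"],s["eef_pos"].round(4),s["tool_rot"].round(4),s["finger_gap"],s["force"].round(2))
for n in("side","top"): print(n,proj(d[n],s["eef_pos"]).round(1))
E
python3 snap.py 1
```

```text
1.4 [ 0.4455 -0.2626  0.1629] [ 9.873e-01  1.590e-01 -3.000e-04 -0.000e+00] 0.08487625753520281 [ 0.36 -0.31  0.14]
side [[327.7 150.3]]
top [[395.2 222.4]]
```

```bash
python3 - <<'E'
from h import *
d=pickle.load(open("s1.pkl","rb"))
b=d["side"]["color"][100:230,240:420];cv2.imwrite("pics/g1.png",cv2.resize(b,None,fx=4,fy=4,interpolation=2)[:,:,::-1])
b=d["top"]["color"][150:300,310:500];cv2.imwrite("pics/g1t.png",cv2.resize(b,None,fx=4,fy=4,interpolation=2)[:,:,::-1])
E
```

```text
(no output)
```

View pics/g1.png

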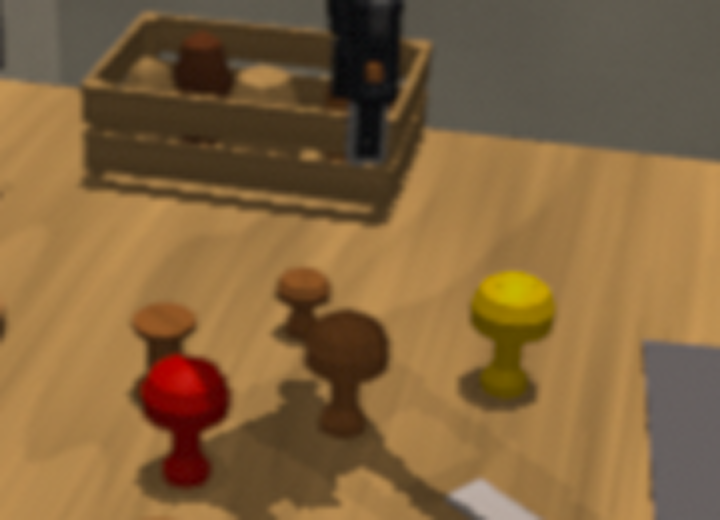

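View pics/g1t.png

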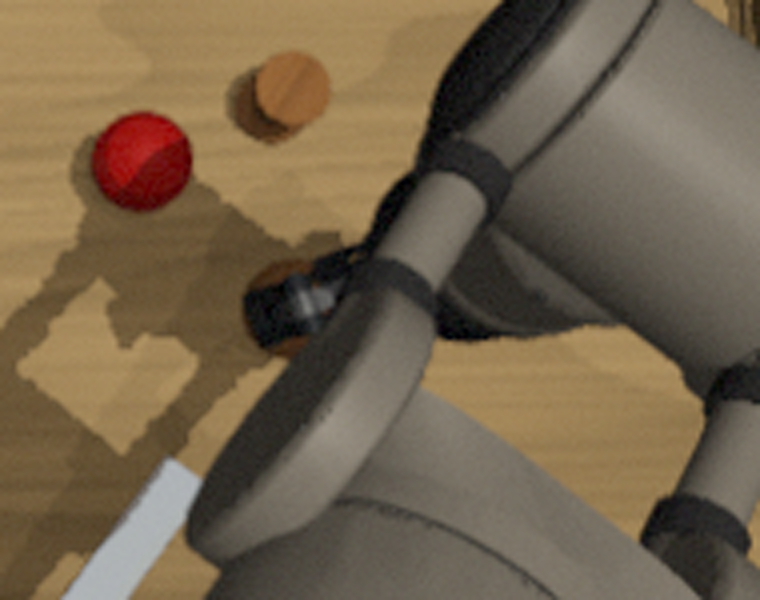

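```bash
python3 - <<'E'
from h import *
d=pickle.load(open("s1.pkl","rb"));e=d["state"]["eef_pos"];t=d["side"]
y=np.array([.314,-.949,0]);x=np.array([.949,.314,0]);z=np.array([0,0,.013])
for k in(-.057,-.0425,.0425,.057):
    print(k,[proj(t,e+k*y+j*x+z)[0].round(1).tolist() for j in(-.011,0,.011)])
Q=cloud(t)
print(np.round(Q[136:142,322:342,:][::2,::2],3).tolist())
P=cloud(d["top"]);hs=d["top"]["color"]
print(P[225:233,378:392][::2,::3].round(3).tolist())
E
```

```text
-0.057 [[335.5, 156.4], [330.7, 156.5], [326.0, 156.6]]
-0.0425 [[334.7, 153.5], [330.0, 153.6], [325.3, 153.7]]
0.0425 [[330.5, 137.9], [326.1, 138.0], [321.7, 138.1]]
0.057 [[329.8, 135.4], [325.5, 135.5], [321.2, 135.6]]
[[[0.521, -0.556, 0.061], [0.514, -0.555, 0.062], [0.442, -0.211, 0.224], [0.437, -0.211, 0.225], [0.432, -0.205, 0.229], [0.428, -0.211, 0.227], [0.423, -0.207, 0.229], [0.477, -0.56, 0.064], [0.47, -0.561, 0.065], [0.47, -0.598, 0.048]], [[0.54, -0.65, 0.008], [0.513, -0.549, 0.058], [0.441, -0.208, 0.221], [0.436, -0.206, 0.223], [0.431, -0.205, 0.224], [0.427, -0.207, 0.223], [0.423, -0.21, 0.223], [0.475, -0.555, 0.06], [0.47, -0.563, 0.057], [0.47, -0.601, 0.039]], [[0.519, -0.55, 0.049], [0.514, -0.558, 0.046], [0.523, -0.637, 0.009], [0.437, -0.211, 0.215], [0.432, -0.213, 0.215], [0.428, -0.212, 0.216], [0.424, -0.218, 0.214], [0.475, -0.556, 0.053], [0.471, -0.57, 0.046], [0.47, -0.607, 0.03]]]
[[[0.429, -0.196, 0.3], [0.428, -0.198, 0.313], [0.428, -0.201, 0.319], [0.428, -0.206, 0.32], [0.428, -0.211, 0.317]], [[0.426, -0.196, 0.297], [0.425, -0.198, 0.309], [0.424, -0.2, 0.321], [0.424, -0.206, 0.319], [0.443, -0.272, 0.085]], [[0.423, -0.196, 0.296], [0.422, -0.199, 0.308], [0.421, -0.201, 0.319], [0.421, -0.206, 0.319], [0.421, -0.21, 0.319]], [[0.42, -0.197, 0.293], [0.419, -0.199, 0.304], [0.418, -0.201, 0.316], [0.418, -0.206, 0.318], [0.402, -0.15, 0.546]]]
```

```bash
python3 - <<'E'
from h import *
d=pickle.load(open("s1.pkl","rb"));t=d["side"]
b=t["color"][60:180,280:380].copy();b=np.clip(b.astype(float)*1.8,0,255).astype(np.uint8)
cv2.imwrite("pics/g2.png",cv2.resize(b,None,fx=5,fy=5,interpolation=0)[:,:,::-1])
Q=cloud(t)
for v in range(90,160,4): print(v,[ (Q[v,u].round(3).tolist()) for u in (324,328,332,336)])
E
```

```text
90 [[0.466, -0.284, 0.304], [0.445, -0.221, 0.327], [0.437, -0.225, 0.326], [0.428, -0.227, 0.327]]
94 [[0.462, -0.265, 0.302], [0.445, -0.224, 0.317], [0.436, -0.224, 0.318], [0.428, -0.225, 0.318]]
98 [[0.456, -0.236, 0.303], [0.443, -0.219, 0.31], [0.433, -0.208, 0.315], [0.423, -0.203, 0.318]]
102 [[0.454, -0.229, 0.296], [0.438, -0.193, 0.311], [0.429, -0.193, 0.312], [0.421, -0.195, 0.312]]
106 [[0.454, -0.231, 0.287], [0.438, -0.196, 0.301], [0.429, -0.195, 0.302], [0.421, -0.195, 0.303]]
110 [[0.451, -0.222, 0.281], [0.437, -0.195, 0.293], [0.428, -0.192, 0.295], [0.42, -0.195, 0.295]]
114 [[0.451, -0.22, 0.273], [0.436, -0.191, 0.285], [0.427, -0.189, 0.287], [0.42, -0.195, 0.286]]
118 [[0.466, -0.298, 0.23], [0.435, -0.187, 0.278], [0.51, -0.653, 0.084], [0.422, -0.215, 0.268]]
122 [[0.466, -0.3, 0.219], [0.434, -0.186, 0.27], [0.426, -0.189, 0.269], [0.418, -0.193, 0.268]]
126 [[0.533, -0.641, 0.057], [0.439, -0.214, 0.248], [0.426, -0.193, 0.258], [0.422, -0.218, 0.248]]
130 [[0.515, -0.553, 0.083], [0.438, -0.212, 0.239], [0.429, -0.211, 0.241], [0.421, -0.216, 0.24]]
134 [[0.514, -0.551, 0.071], [0.437, -0.209, 0.231], [0.428, -0.208, 0.232], [0.476, -0.554, 0.074]]
138 [[0.513, -0.549, 0.058], [0.436, -0.206, 0.223], [0.427, -0.207, 0.223], [0.475, -0.555, 0.06]]
142 [[0.512, -0.55, 0.043], [0.5, -0.552, 0.044], [0.487, -0.553, 0.045], [0.475, -0.557, 0.045]]
146 [[0.512, -0.555, 0.027], [0.499, -0.551, 0.031], [0.487, -0.56, 0.028], [0.473, -0.553, 0.033]]
150 [[0.512, -0.556, 0.012], [0.498, -0.553, 0.016], [0.485, -0.552, 0.018], [0.473, -0.555, 0.018]]
154 [[0.511, -0.555, -0.002], [0.498, -0.554, 0.0], [0.484, -0.552, 0.004], [0.472, -0.557, 0.003]]
158 [[0.505, -0.526, -0.001], [0.493, -0.53, -0.001], [0.48, -0.533, -0.0], [0.469, -0.542, -0.004]]
```

View pics/g2.png

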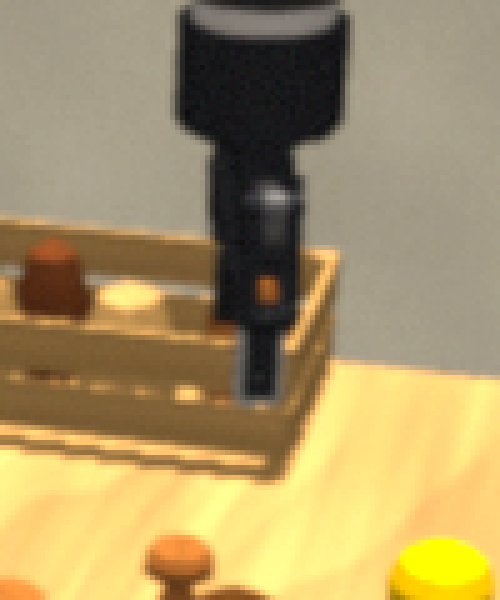

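>>> arm_command:
  moves:
    - [[0,0,0],[0,0,0],0]
    - [[0,0,0],[0,0,0],0]
    - [[0,0,0],[0,0,0],0]
    - [[0,0,0],[0,0,0],0]
    - [[0,0,0],[0,0,0],0]
    - [[0,0,0],[0,0,0],0]
    - [[0,0,0],[0,0,0],0]
    - [[0,0,0],[0,0,0],0]

```text
t: 2.2
eef_pos: [0.4462, -0.2621, 0.1631]
tool_rot: [0.987, 0.159, -0.0, 0.0]
force: [0.5, 0.8, -0.5]
finger_gap: 0.0002
```

```bash
python3 snap.py 2; python3 - <<'E'
from h import *
d=pickle.load(open("s2.pkl","rb"));t=d["side"]
b=t["color"][60:180,280:380].copy();b=np.clip(b.astype(float)*1.8,0,255).astype(np.uint8)
cv2.imwrite("pics/g3.png",cv2.resize(b,None,fx=5,fy=5,interpolation=0)[:,:,::-1])
Q=cloud(t)
for v in range(110,160,3): print(v,[ (Q[v,u].round(3).tolist()) for u in (324,328,332)])
E
```

```text
2.3 [ 0.4462 -0.2621  0.1631] [ 0.9872  0.1593 -0.      0.    ] 0.0002338550138333998 [-0.19 -0.04 -0.18]
side [[327.4 150.3]]
top [[394.9 222.1]]
110 [[0.455, -0.24, 0.274], [0.438, -0.2, 0.291], [0.43, -0.201, 0.291]]
113 [[0.455, -0.239, 0.267], [0.438, -0.2, 0.284], [0.43, -0.206, 0.283]]
116 [[0.459, -0.261, 0.251], [0.44, -0.21, 0.273], [0.432, -0.218, 0.271]]
119 [[0.457, -0.253, 0.247], [0.441, -0.218, 0.263], [0.432, -0.22, 0.263]]
122 [[0.456, -0.252, 0.24], [0.442, -0.229, 0.251], [0.434, -0.232, 0.251]]
125 [[0.457, -0.256, 0.231], [0.445, -0.245, 0.237], [0.436, -0.247, 0.237]]
128 [[0.456, -0.254, 0.224], [0.444, -0.245, 0.229], [0.436, -0.249, 0.229]]
131 [[0.454, -0.248, 0.219], [0.444, -0.246, 0.221], [0.436, -0.251, 0.22]]
134 [[0.454, -0.251, 0.21], [0.444, -0.248, 0.213], [0.436, -0.257, 0.21]]
137 [[0.454, -0.252, 0.202], [0.445, -0.253, 0.203], [0.436, -0.259, 0.201]]
140 [[0.514, -0.558, 0.047], [0.516, -0.64, 0.009], [0.502, -0.639, 0.011]]
143 [[0.514, -0.56, 0.035], [0.5, -0.554, 0.04], [0.487, -0.553, 0.042]]
146 [[0.512, -0.552, 0.028], [0.499, -0.554, 0.029], [0.486, -0.552, 0.032]]
149 [[0.513, -0.558, 0.015], [0.498, -0.549, 0.021], [0.487, -0.559, 0.018]]
152 [[0.512, -0.559, 0.003], [0.5, -0.562, 0.004], [0.487, -0.567, 0.003]]
155 [[0.509, -0.546, -0.0], [0.497, -0.551, -0.002], [0.484, -0.552, -0.0]]
158 [[0.505, -0.526, -0.001], [0.493, -0.531, -0.001], [0.48, -0.534, -0.001]]
```

View pics/g3.png

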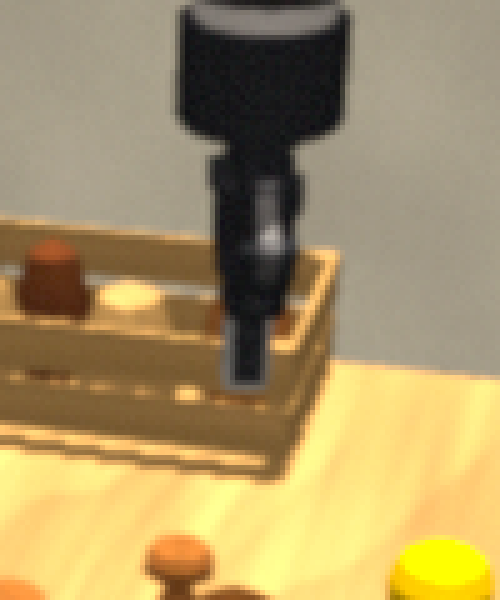

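>>> arm_command:
  moves:
    - [[0,0,0],[0,0,0],1]
    - [[0,0,0],[0,0,0],1]
    - [[0,0,0],[0,0,0],1]
    - [[0,0,0],[0,0,0],1]
    - [[0,0,0],[0,0,0],1]
    - [[0,0,0.042],[0,0,0],1]
    - [[0,0,0.042],[0,0,0],1]
    - [[0,0,0.042],[0,0,0],1]
    - [[0,0,0.042],[0,0,0],1]
    - [[0,0,0.042],[0,0,0],1]
    - [[0,0,0.042],[0,0,0],1]
    - [[0,0,0],[0,0,0],1]

```text
t: 3.5
eef_pos: [0.4452, -0.2615, 0.0861]
tool_rot: [0.987, 0.159, -0.001, -0.001]
force: [-0.9, -0.1, 0.4]
finger_gap: 0.0854
```

```bash
python3 snap.py 3; python3 - <<'E'
from h import *
d=pickle.load(open("s3.pkl","rb"));t=d["side"]
b=t["color"][90:220,270:390].copy();b=np.clip(b.astype(float)*1.8,0,255).astype(np.uint8)
cv2.imwrite("pics/g4.png",cv2.resize(b,None,fx=4,fy=4,interpolation=0)[:,:,::-1])
E
```

```text
3.6 [ 0.4462 -0.2622  0.0877] [ 0.9872  0.1592 -0.     -0.    ] 0.08597307082724583 [-0.42  0.27  0.02]
side [[325.9 176.9]]
top [[385.5 225.3]]
```

View pics/g4.png

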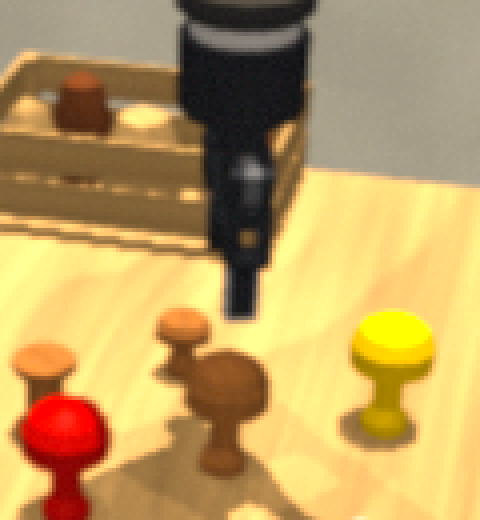

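>>> arm_command:
  moves:
    - [[0,0,0.032],[0,0,0],1]
    - [[0,0,0.032],[0,0,0],1]
    - [[0,0,0.032],[0,0,0],1]
    - [[0,0,0.032],[0,0,0],1]
    - [[0,0,0.032],[0,0,0],1]
    - [[0,0,0],[0,0,0],1]

```text
t: 4.2
eef_pos: [0.4453, -0.2615, 0.0379]
tool_rot: [0.987, 0.159, -0.001, -0.001]
force: [0.2, 0.2, -0.2]
finger_gap: 0.0853
```

```bash
python3 snap.py 4; python3 - <<'E'
from h import *
d=pickle.load(open("s4.pkl","rb"));t=d["side"]
b=t["color"][90:220,270:390].copy();b=np.clip(b.astype(float)*1.8,0,255).astype(np.uint8)
c=d["top"]["color"][180:310,330:450].copy();c=np.clip(c.astype(float)*1.5,0,255).astype(np.uint8)
cv2.imwrite("pics/g5.png",cv2.resize(np.hstack([b,c]),(800,433),interpolation=0)[:,:,::-1])
Q=cloud(t)
for v in range(160,196,3): print(v,[ (Q[v,u].round(3).tolist()) for u in (324,328,332)])
E
```

```text
4.3 [ 0.4461 -0.2621  0.0392] [ 9.872e-01  1.592e-01 -2.000e-04 -2.000e-04] 0.08508944202591891 [ 0.51 -0.19 -1.  ]
side [[325. 193.]]
top [[380.1 227.2]]
160 [[0.445, -0.218, 0.159], [0.43, -0.191, 0.175], [0.422, -0.196, 0.174]]
163 [[0.444, -0.216, 0.153], [0.43, -0.191, 0.167], [0.421, -0.194, 0.168]]
166 [[0.444, -0.217, 0.144], [0.429, -0.187, 0.162], [0.421, -0.195, 0.159]]
169 [[0.442, -0.212, 0.139], [0.478, -0.461, -0.001], [0.425, -0.221, 0.136]]
172 [[0.441, -0.204, 0.135], [0.428, -0.188, 0.146], [0.419, -0.192, 0.145]]
175 [[0.442, -0.211, 0.123], [0.428, -0.188, 0.138], [0.419, -0.191, 0.138]]
178 [[0.441, -0.21, 0.115], [0.431, -0.208, 0.118], [0.423, -0.217, 0.114]]
181 [[0.44, -0.209, 0.107], [0.43, -0.205, 0.111], [nan, nan, nan]]
184 [[0.44, -0.21, 0.098], [0.43, -0.211, 0.099], [0.421, -0.216, 0.098]]
187 [[0.445, -0.236, 0.073], [0.43, -0.213, 0.09], [0.426, -0.244, 0.072]]
190 [[0.444, -0.234, 0.066], [0.434, -0.238, 0.065], [0.425, -0.244, 0.063]]
193 [[0.443, -0.231, 0.059], [0.433, -0.235, 0.058], [0.424, -0.24, 0.056]]
```

View pics/g5.png

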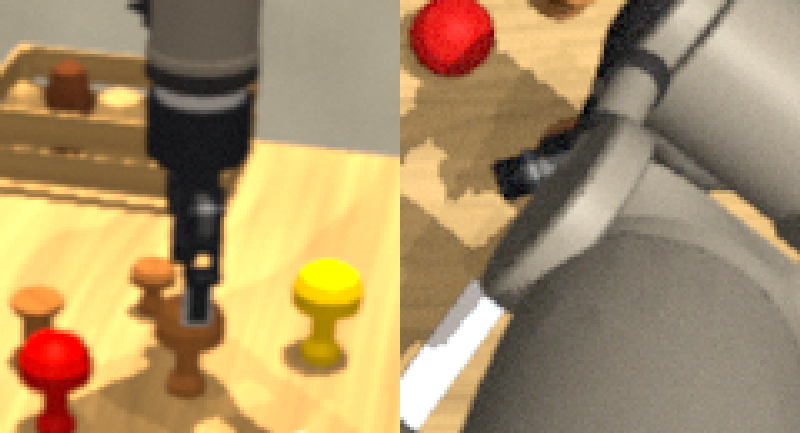

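>>> arm_command:
  moves:
    - [[-0.007,0,0.02],[0,0,0],1]
    - [[0,0,0.03],[0,0,0],1]
    - [[0,0,0.03],[0,0,0],1]
    - [[0,0,0.03],[0,0,0],1]
    - [[0,0,0.03],[0,0,0],1]
    - [[0,0,0],[0,0,0],1]
    - [[0,0,0],[0,0,0],1]

```text
t: 5.0
eef_pos: [0.4441, -0.2627, -0.0028]
tool_rot: [0.987, 0.159, -0.0, -0.0]
force: [1.3, 0.1, 0.1]
finger_gap: 0.0855
```

```bash
cat > g.py <<'E'
import sys
from h import *
k,u0,u1,v0,v1=sys.argv[1],*map(int,sys.argv[2:6]);n=sys.argv[6];f=float(sys.argv[7]) if len(sys.argv)>7 else 1.6
d=pickle.load(open(f"s{k}.pkl","rb"))
b=np.clip(d[n]["color"][v0:v1,u0:u1].astype(float)*f,0,255).astype(np.uint8)
s=min(800/b.shape[1],600/b.shape[0]);print("scale",s)
cv2.imwrite(f"pics/c{k}{n}.png",cv2.resize(b,None,fx=s,fy=s,interpolation=2)[:,:,::-1])
E
python3 snap.py 5; python3 g.py 5 290 370 140 220 side
```

```text
5.1 [ 0.4444 -0.263  -0.0022] [9.872e-01 1.592e-01 2.000e-04 2.000e-04] 0.08540819146900898 [-0.66  0.01  0.2 ]
side [[324.9 206. ]]
top [[376.3 229.3]]
scale 7.5
```

View pics/c5side.png

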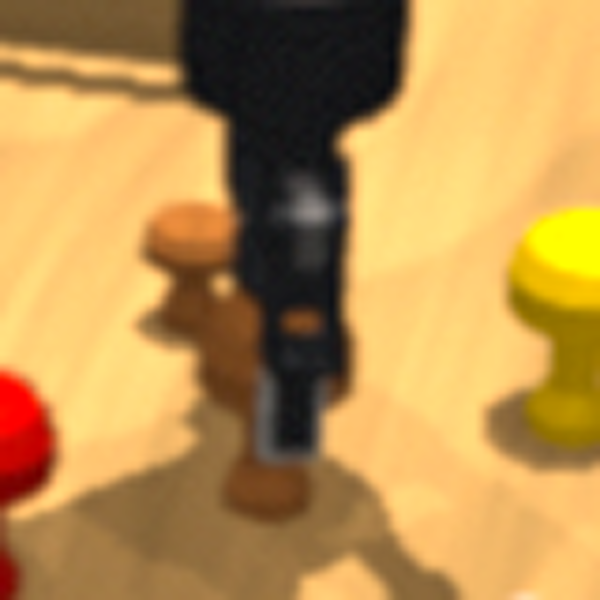

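>>> arm_command:
  moves:
    - [[0,0,0.01],[0,0,0],1]
    - [[0,0,0],[0,0,0],0.6]
    - [[0,0,0],[0,0,0],0.4]
    - [[0,0,0],[0,0,0],0.4]
    - [[0,0,0],[0,0,0],0.2]
    - [[0,0,0],[0,0,0],0]
    - [[0,0,0],[0,0,0],0]
    - [[0,0,0],[0,0,0],0]

```text
t: 5.9
eef_pos: [0.4443, -0.2628, -0.0051]
tool_rot: [0.987, 0.159, 0.0, 0.0]
force: [0.1, 2.3, 5.6]
finger_gap: 0.0544
```

```bash

python3 snap.py 6; python3 g.py 6 290 370 140 220 side
```

```text
6.0 [ 0.4443 -0.2629 -0.0051] [9.872e-01 1.592e-01 2.000e-04 2.000e-04] 0.05416827643894865 [-1.88  1.73  5.  ]
side [[324.9 206.9]]
top [[376.  229.4]]
scale 7.5
```

View pics/c6side.png

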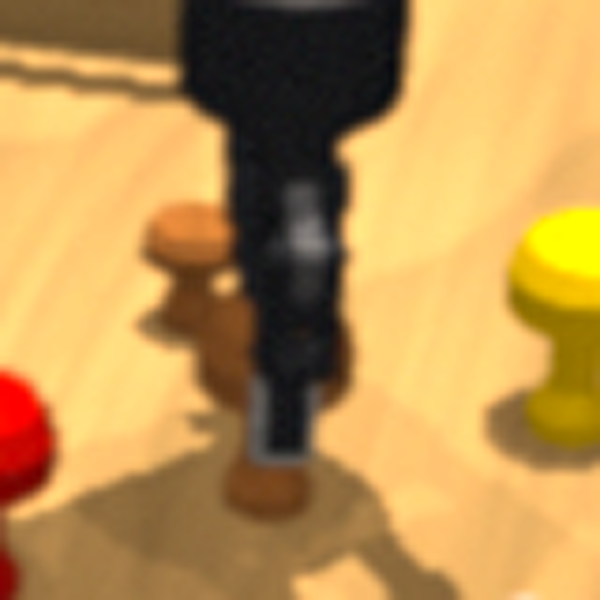

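>>> arm_command:
  moves:
    - [[0,0,-0.04],[0,0,0],0]
    - [[0,0,-0.08],[0,0,0],0]
    - [[0,0,-0.1],[0,0,0],0]
    - [[0,0,-0.1],[0,0,0],0]
    - [[0,0,-0.09],[0,0,0],0]
    - [[0.03,-0.05,0],[0,0,-0.03],0]
    - [[0,0,0],[0,0,0],0]
    - [[0,0,0],[0,0,0],0]

```text
t: 6.8
eef_pos: [0.4478, -0.2456, 0.1176]
tool_rot: [0.979, 0.205, -0.0, 0.0]
force: [0.0, 0.3, -0.5]
finger_gap: 0.0544
```

```bash

python3 snap.py 7; python3 g.py 7 290 370 100 180 side
```

```text
6.9 [ 0.4476 -0.246   0.1171] [ 9.788e-01  2.048e-01 -4.000e-04 -2.000e-04] 0.054101238451935055 [-0.46 -1.47 -0.71]
side [[324.5 169.8]]
top [[381.2 223.5]]
scale 7.5
```

View pics/c7side.png

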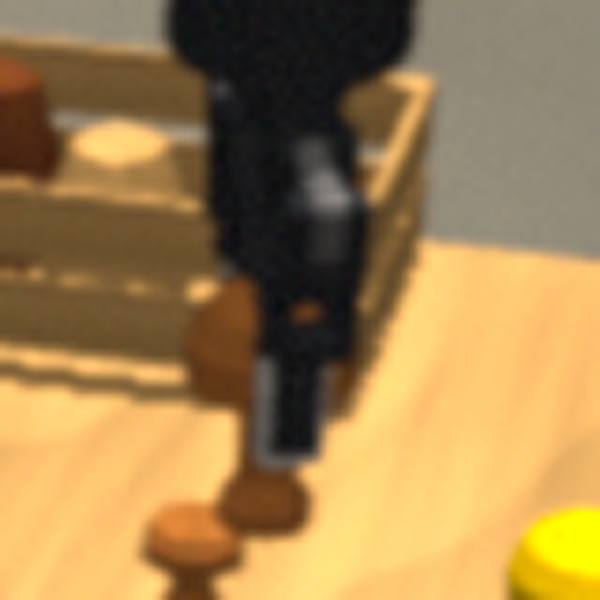

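>>> arm_command:
  moves:
    - [[0,0,0],[0,0,-0.0456],0]
    - [[0,0,0],[0,0,-0.0456],0]
    - [[0,0,0],[0,0,-0.0456],0]
    - [[0,0,0],[0,0,-0.0456],0]
    - [[0,0,0],[0,0,-0.0456],0]
    - [[0,0,0],[0,0,-0.0456],0]
    - [[0.06,-0.0125,0],[0,0,0],0]
    - [[0.12,-0.0125,0],[0,0,0],0]
    - [[0.13,-0.0125,0],[0,0,0],0]
    - [[0.13,-0.0125,0],[0,0,0],0]
    - [[0.12,-0.0125,0],[0,0,0],0]
    - [[0.06,-0.0125,0],[0,0,0],0]

```text
t: 8.1
eef_pos: [0.481, -0.0592, 0.117]
tool_rot: [0.804, 0.595, -0.0, -0.001]
force: [0.5, -0.5, -0.6]
finger_gap: 0.054
```

>>> arm_command:
  moves:
    - [[0,0,0],[0,0,0],0]
    - [[0,0,0],[0,0,0],0]
    - [[0,0,0],[0,0,0],0]

```text
t: 8.4
eef_pos: [0.4809, -0.0625, 0.1173]
tool_rot: [0.804, 0.594, -0.0, -0.0]
force: [0.3, -0.3, -1.2]
finger_gap: 0.054
```

```bash

python3 snap.py 8; python3 g.py 8 220 340 170 280 side; python3 g.py 8 210 330 150 270 top
```

```text
8.5 [ 0.4809 -0.0625  0.1173] [ 8.046e-01  5.939e-01 -1.000e-04  0.000e+00] 0.0542073773429119 [-0.62 -1.07 -0.12]
side [[291.1 208.1]]
top [[293.2 208.6]]
scale 5.454545454545454
scale 5.0
```

View pics/c8side.png

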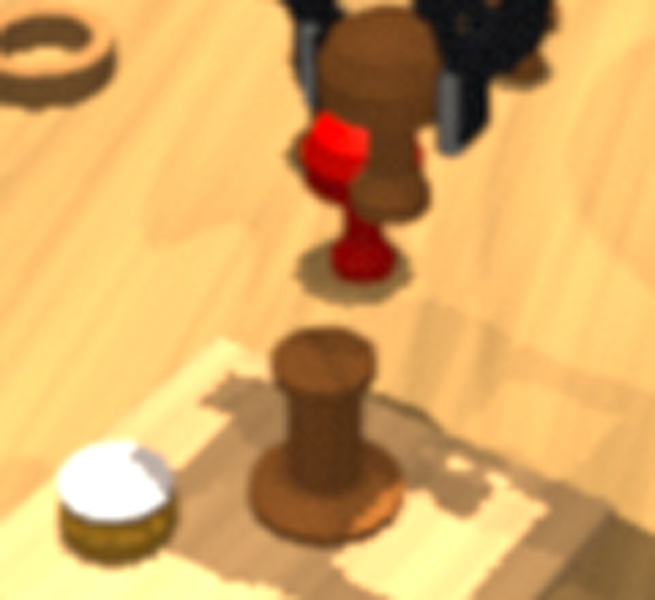

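View pics/c8top.png

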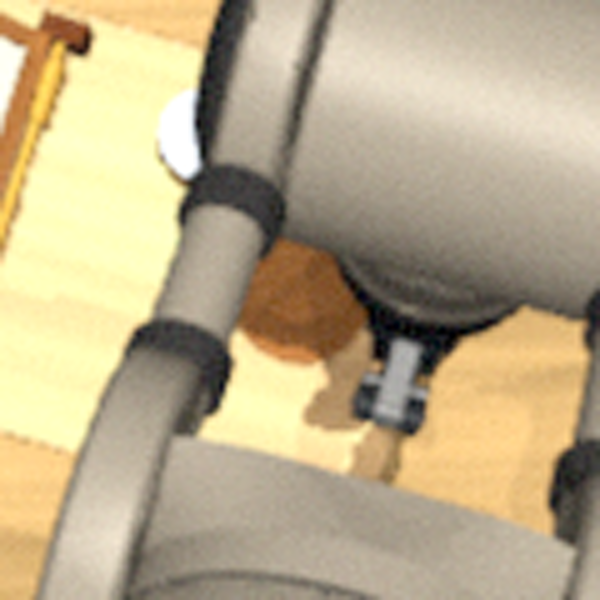

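```bash
python3 - <<'E'
from h import *
d=pickle.load(open("s8.pkl","rb"));t=d["side"];e=d["state"]["eef_pos"]
f=onplane(t,291.5,206.5,.122);p=onplane(t,279.5,235.5,.082);print(f,p,p-f,p-f+e)
Q=cloud(t);hs=t["color"]
# foot depth
for v in(200,203,206,208):print(Q[v,289:294].round(3).tolist())
g=cv2.cvtColor(t["color"],cv2.COLOR_RGB2GRAY).astype(int)
for v in(231,234,237,240):print(v,g[v,262:298].tolist())
for v in(202,205,207):print(v,g[v,278:304].tolist())
E
```

```text
[ 0.47978695 -0.06198548  0.122     ] [ 0.4902262  -0.00751581  0.082     ] [ 0.01043925  0.05446967 -0.04      ] [ 0.4913175  -0.00800819  0.07734692]
[[0.482, -0.05, 0.146], [0.48, -0.05, 0.146], [0.478, -0.053, 0.145], [0.475, -0.05, 0.147], [0.474, -0.053, 0.145]]
[[0.483, -0.053, 0.136], [0.48, -0.05, 0.139], [0.478, -0.051, 0.138], [0.476, -0.053, 0.138], [0.474, -0.053, 0.138]]
[[0.481, -0.047, 0.133], [0.479, -0.047, 0.134], [0.477, -0.049, 0.133], [0.475, -0.049, 0.133], [0.473, -0.05, 0.133]]
[[0.481, -0.046, 0.129], [0.479, -0.047, 0.128], [0.476, -0.045, 0.13], [0.473, -0.043, 0.132], [0.472, -0.048, 0.129]]
231 [131, 128, 129, 129, 128, 128, 130, 131, 127, 117, 98, 76, 60, 53, 47, 44, 45, 46, 48, 49, 48, 52, 61, 76, 97, 112, 122, 126, 127, 128, 127, 128, 125, 121, 115, 114]
234 [160, 157, 150, 142, 136, 136, 129, 106, 75, 59, 57, 57, 57, 57, 57, 55, 52, 49, 48, 50, 51, 51, 50, 49, 50, 54, 79, 110, 126, 128, 128, 126, 121, 116, 113, 113]
237 [144, 150, 155, 154, 153, 151, 141, 106, 67, 57, 58, 59, 58, 56, 57, 57, 57, 57, 53, 53, 53, 56, 56, 58, 56, 54, 68, 105, 125, 128, 126, 121, 117, 114, 113, 113]
240 [93, 92, 93, 90, 86, 85, 92, 89, 68, 48, 46, 51, 55, 57, 58, 58, 57, 58, 57, 56, 52, 50, 52, 48, 42, 59, 99, 123, 126, 125, 123, 121, 117, 113, 113, 114]
202 [25, 29, 31, 34, 37, 36, 44, 48, 48, 45, 43, 42, 41, 42, 40, 42, 42, 42, 43, 65, 106, 131, 136, 135, 135, 133]
205 [48, 31, 25, 25, 24, 27, 39, 45, 47, 47, 49, 50, 50, 49, 49, 47, 45, 44, 42, 40, 64, 112, 134, 133, 131, 130]
207 [119, 100, 83, 70, 52, 34, 34, 39, 43, 46, 48, 48, 51, 50, 49, 48, 46, 42, 38, 40, 68, 111, 130, 131, 130, 131]
```

>>> arm_command:
  moves:
    - [[0.03,-0.004,0],[0,0,0],0]
    - [[0.06,-0.005,0],[0,0,0],0]
    - [[0.06,-0.005,0],[0,0,0],0]
    - [[0.028,-0.003,0],[0,0,0],0]
    - [[0,0,0.03],[0,0,0],0]
    - [[0,0,0.04],[0,0,0],0]
    - [[0,0,0.03],[0,0,0],0]
    - [[0,0,0],[0,0,0],0]
    - [[0,0,0],[0,0,0],0]
    - [[0,0,0],[0,0,0],0]

```text
t: 9.5
eef_pos: [0.492, -0.0091, 0.0878]
tool_rot: [0.804, 0.594, 0.0, 0.0]
force: [1.5, -0.1, -0.1]
finger_gap: 0.0543
```

```bash

python3 snap.py 9; python3 g.py 9 240 320 190 270 side
```

```text
9.6 [ 0.4921 -0.009   0.0879] [8.041e-01 5.945e-01 3.000e-04 4.000e-04] 0.05425829332205482 [-0.91 -0.61 -0.34]
side [[278.8 232.7]]
top [[267.8 205.4]]
scale 7.5
```

View pics/c9side.png

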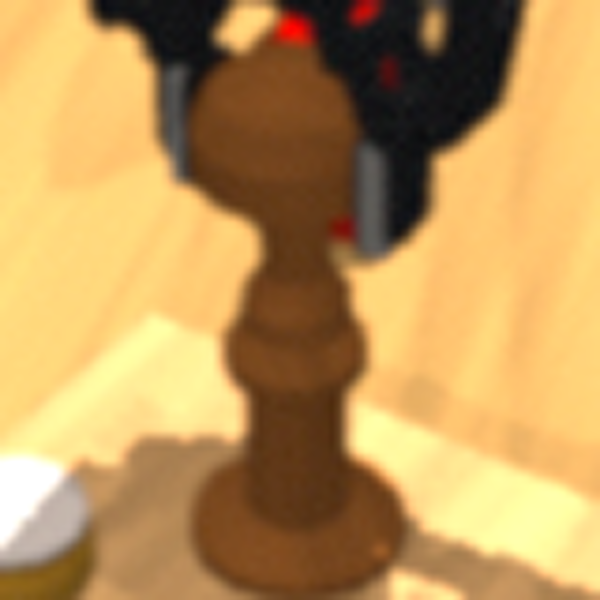

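>>> arm_command:
  moves:
    - [[0,0,0.01],[0,0,0],0]
    - [[0,0,0.01],[0,0,0],0]
    - [[0,0,0.007],[0,0,0],0]
    - [[0,0,0],[0,0,0],0]
    - [[0,0,0],[0,0,0],0]

```text
t: 10.1
eef_pos: [0.4917, -0.0088, 0.0793]
tool_rot: [0.804, 0.595, -0.0, -0.0]
force: [0.0, 0.3, -0.8]
finger_gap: 0.0539
```

```bash

python3 snap.py 10; python3 g.py 10 258 300 215 257 side 2.5
```

```text
10.2 [ 0.4918 -0.0088  0.0794] [8.040e-01 5.946e-01 0.000e+00 1.000e-04] 0.05424451311668558 [ 0.4   0.22 -0.85]
side [[279. 236.]]
top [[267.8 206.1]]
scale 14.285714285714286
```

View pics/c10side.png

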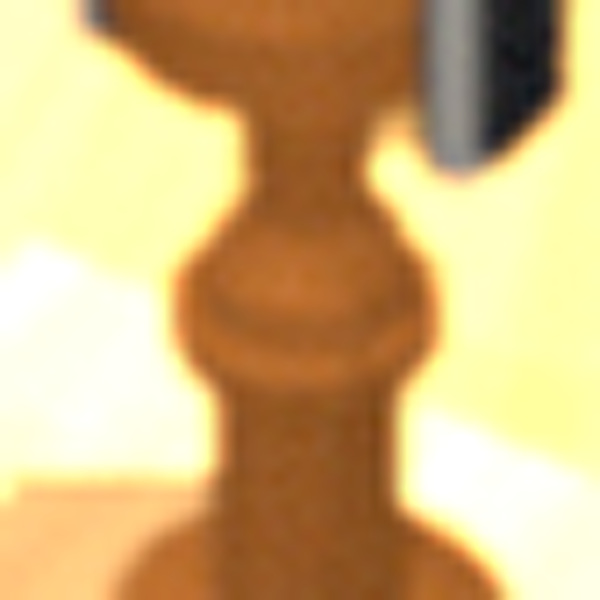

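```bash
python3 - <<'E'
from h import *
for k in("8","10"):
    d=pickle.load(open(f"s{k}.pkl","rb"));t=d["side"]
    c=t["color"].astype(int)
    print(k); 
    for v in range(222,256):print(v,c[v,277:282].mean(0).round(0).tolist())
d=pickle.load(open("s8.pkl","rb"));t=d["side"];Q=cloud(t)
# plinth top points: median-depth plane
m=np.zeros(Q.shape[:2],bool);m[228:246,265:293]=1
m&=(Q[...,2]>.077)&(Q[...,2]<.09);p=Q[m];print(len(p),p.mean(0),(p.max(0)+p.min(0))/2)
r,c_=np.nonzero(m);print(r.min(),r.max(),c_.min(),c_.max())
a=np.arange(0,6.3,.1)
for ctr in[(.4902,-.0075),(.492,-.009),(.4945,-.0111)]:
    q=proj(t,np.c_[ctr[0]+.021*np.cos(a),ctr[1]+.021*np.sin(a),np.full(63,.082)]);print(ctr,q.min(0).round(1),q.max(0).round(1))
E
```

```text
8
222 [90.0, 67.0, 38.0]
223 [97.0, 74.0, 41.0]
224 [115.0, 87.0, 49.0]
225 [141.0, 107.0, 61.0]
226 [164.0, 124.0, 72.0]
227 [169.0, 129.0, 74.0]
228 [165.0, 125.0, 71.0]
229 [139.0, 102.0, 56.0]
230 [90.0, 60.0, 30.0]
231 [69.0, 41.0, 17.0]
232 [69.0, 41.0, 17.0]
233 [71.0, 42.0, 18.0]
234 [76.0, 44.0, 19.0]
235 [80.0, 47.0, 20.0]
236 [82.0, 49.0, 21.0]
237 [82.0, 49.0, 21.0]
238 [83.0, 49.0, 21.0]
239 [83.0, 49.0, 21.0]
240 [84.0, 50.0, 22.0]
241 [79.0, 46.0, 19.0]
242 [64.0, 38.0, 16.0]
243 [58.0, 34.0, 14.0]
244 [55.0, 32.0, 12.0]
245 [57.0, 34.0, 14.0]
246 [57.0, 33.0, 13.0]
247 [58.0, 34.0, 14.0]
248 [58.0, 33.0, 14.0]
249 [57.0, 33.0, 13.0]
250 [58.0, 34.0, 14.0]
251 [58.0, 33.0, 13.0]
252 [58.0, 33.0, 14.0]
253 [58.0, 33.0, 13.0]
254 [57.0, 33.0, 14.0]
255 [57.0, 33.0, 14.0]
10
222 [64.0, 37.0, 16.0]
223 [64.0, 38.0, 16.0]
224 [61.0, 35.0, 14.0]
225 [60.0, 36.0, 15.0]
226 [59.0, 34.0, 14.0]
227 [60.0, 35.0, 15.0]
228 [60.0, 35.0, 14.0]
229 [60.0, 35.0, 14.0]
230 [61.0, 36.0, 16.0]
231 [66.0, 38.0, 16.0]
232 [71.0, 41.0, 18.0]
233 [73.0, 43.0, 19.0]
234 [74.0, 44.0, 18.0]
235 [76.0, 45.0, 20.0]
236 [73.0, 43.0, 18.0]
237 [67.0, 39.0, 17.0]
238 [65.0, 38.0, 17.0]
239 [68.0, 39.0, 16.0]
240 [73.0, 44.0, 19.0]
241 [72.0, 42.0, 18.0]
242 [63.0, 37.0, 16.0]
243 [58.0, 35.0, 13.0]
244 [57.0, 34.0, 14.0]
245 [58.0, 34.0, 14.0]
246 [59.0, 35.0, 15.0]
247 [59.0, 35.0, 14.0]
248 [59.0, 34.0, 14.0]
249 [59.0, 35.0, 14.0]
250 [59.0, 35.0, 15.0]
251 [59.0, 34.0, 15.0]
252 [59.0, 34.0, 14.0]
253 [59.0, 34.0, 14.0]
254 [58.0, 34.0, 14.0]
255 [58.0, 34.0, 15.0]
217 [ 0.49203046 -0.00665299  0.08078336] [ 0.49236538 -0.00907262  0.08050298]
230 243 269 288
(0.4902, -0.0075) [269.5 229.4] [289.5 241.9]
(0.492, -0.009) [268.9 228.8] [288.9 241.3]
(0.4945, -0.0111) [268.1 228.1] [288.  240.4]
```

>>> arm_command:
  moves:
    - [[0.004,0,0.004],[0,0,0],0]
    - [[0,0,0.003],[0,0,0],0]
    - [[0,0,0],[0,0,0],0]
    - [[0,0,0],[0,0,0],0]

```text
t: 10.6
eef_pos: [0.492, -0.0076, 0.0772]
tool_rot: [0.804, 0.595, -0.0, 0.0]
force: [-0.9, 1.1, -0.5]
finger_gap: 0.0537
```

>>> arm_command:
  moves:
    - [[0,0,0.004],[0,0,0],0]
    - [[0,0,0],[0,0,0],0]
    - [[0,0,0],[0,0,0],0]

```text
t: 10.9
eef_pos: [0.4922, -0.0076, 0.0769]
tool_rot: [0.804, 0.595, 0.0, 0.0]
force: [-2.8, -0.6, 7.2]
finger_gap: 0.0545
```

```bash

python3 snap.py 11; python3 g.py 11 258 300 215 257 side 2.5;python3 - <<'E'
from h import *
d=pickle.load(open(f"s11.pkl","rb"));c=d["side"]["color"].astype(int)
print([c[v,277:282,0].mean().round(0) for v in range(228,248)])
E
```

```text
11.0 [ 0.4922 -0.0076  0.0769] [8.040e-01 5.946e-01 3.000e-04 3.000e-04] 0.054173608799303885 [-1.7   0.67  6.51]
side [[278.6 237.2]]
top [[267.3 206. ]]
scale 14.285714285714286
[np.float64(60.0), np.float64(60.0), np.float64(60.0), np.float64(61.0), np.float64(64.0), np.float64(70.0), np.float64(73.0), np.float64(74.0), np.float64(74.0), np.float64(73.0), np.float64(68.0), np.float64(65.0), np.float64(67.0), np.float64(68.0), np.float64(62.0), np.float64(59.0), np.float64(57.0), np.float64(58.0), np.float64(59.0), np.float64(59.0)]
```

View pics/c11side.png

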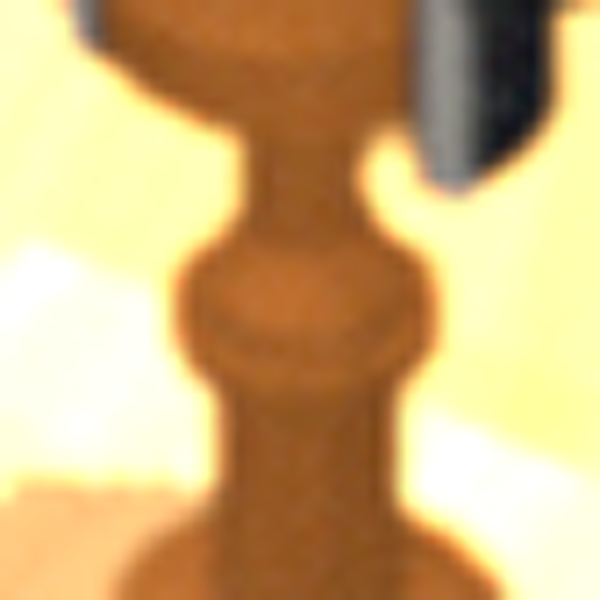

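>>> arm_command:
  moves:
    - [[0,0,-0.002],[0,0,0],0]
    - [[0,0,0],[0,0,0],0.62]
    - [[0,0,0],[0,0,0],0.7]
    - [[0,0,0],[0,0,0],0.8]
    - [[0,0,0],[0,0,0],1]
    - [[0,0,0],[0,0,0],1]
    - [[0,0,0],[0,0,0],1]
    - [[0,0,0],[0,0,0],1]

```text
t: 11.8
eef_pos: [0.4921, -0.0076, 0.0767]
tool_rot: [0.804, 0.595, -0.0, 0.0]
force: [-0.7, -0.2, 0.5]
finger_gap: 0.0856
```

```bash

python3 snap.py 12; python3 g.py 12 238 318 180 260 side
```

```text
11.9 [ 0.4921 -0.0076  0.0767] [ 0.804   0.5946 -0.      0.    ] 0.0852285559689217 [ 0.31 -0.36  0.38]
side [[278.7 237.3]]
top [[267.3 206.1]]
scale 7.5
```

View pics/c12side.png

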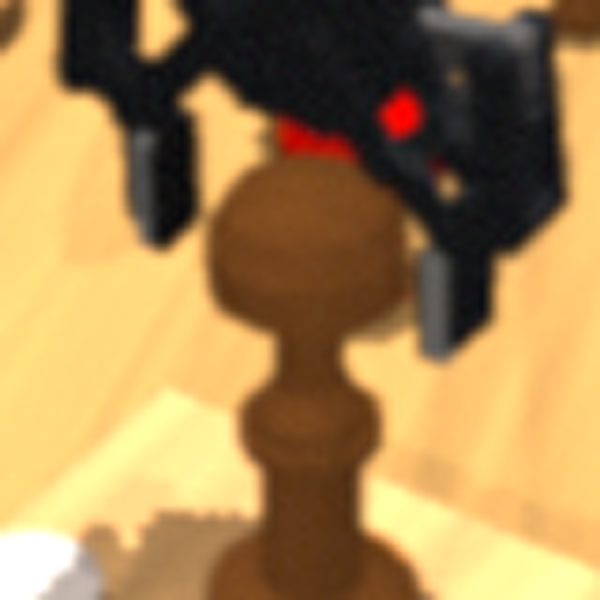

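>>> arm_command:
  moves:
    - [[0,0,-0.03],[0,0,0],1]
    - [[0,0,-0.08],[0,0,0],1]
    - [[0,0,-0.12],[0,0,0],1]
    - [[0,0,-0.14],[0,0,0],1]
    - [[0,0,-0.13],[0,0,0],1]
    - [[0.06,0,0],[0,0,0],1]
    - [[0.12,0,0],[0,0,0],1]
    - [[0.16,0,0],[0,0,0],1]
    - [[0.16,0,0],[0,0,0],1]
    - [[0.16,0,0],[0,0,0],1]
    - [[0.12,0,0],[0,0,0],1]
    - [[0.07,0,0],[0,0,0],1]

```text
t: 13.1
eef_pos: [0.5668, 0.2392, 0.227]
tool_rot: [0.803, 0.596, 0.0, -0.0]
force: [-0.4, -0.4, 0.2]
finger_gap: 0.0852
```

>>> arm_command:
  moves:
    - [[0,0,0],[0,0,0],1]
    - [[0,0,0],[0,0,0],1]
    - [[0,0,0],[0,0,0],1]

```text
t: 13.4
eef_pos: [0.5666, 0.2351, 0.2271]
tool_rot: [0.804, 0.594, -0.0, 0.0]
force: [0.3, 0.2, 0.5]
finger_gap: 0.0852
```

```bash

python3 snap.py 13; python3 g.py 13 140 340 150 350 side; python3 g.py 13 110 330 120 270 top
```

```text
13.5 [0.5667 0.235  0.2271] [8.044e-01 5.940e-01 1.000e-04 2.000e-04] 0.08508880573325933 [-0.38  0.63  0.1 ]
side [[180.4 247.6]]
top [[134.2 157. ]]
scale 3.0
scale 3.6363636363636362
```

View pics/c13side.png

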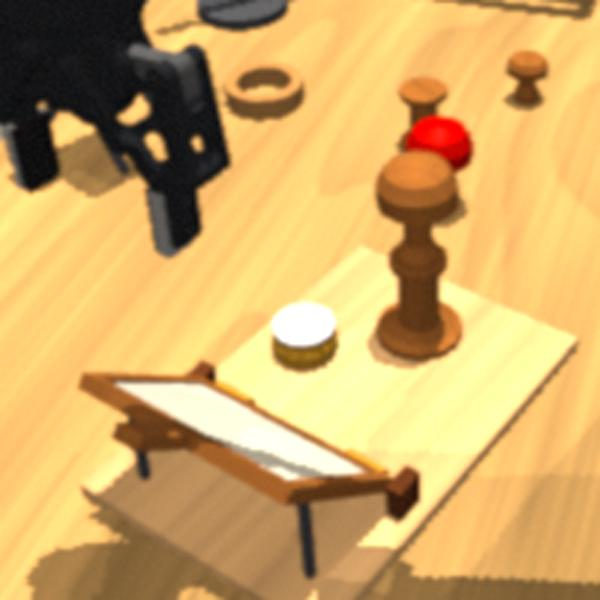

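View pics/c13top.png

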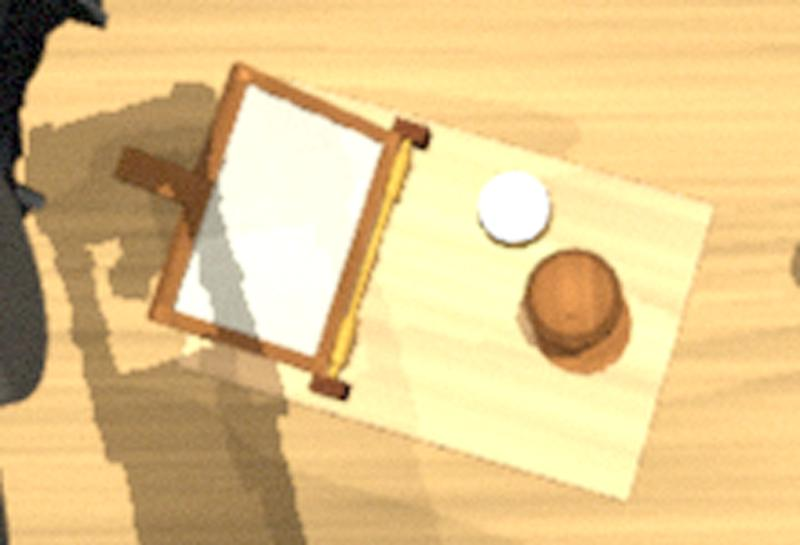

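```bash
python3 - <<'E'
from h import *
d=pickle.load(open("s13.pkl","rb"));s=d["top"];t=d["side"];P=cloud(s);Q=cloud(t)
yh=np.array([.293,.956]);H=np.array([.492,-.0085])+.14*yh
print("H",H)
print("tab end top",onplane(s,143.3,165,.137),"pred",H+.132*yh)
# board cloud -> hinge-frame coords
for n,cam,C in(("top",s,P),("side",t,Q)):
    hsv=cv2.cvtColor(cam["color"],cv2.COLOR_RGB2HSV)
    rel=C[...,:2]-H; a=rel@yh; b=rel@np.array([.956,-.293]); z=C[...,2]-.03
    m=(a>-.01)&(a<.2)&(abs(b)<.1)&(z>.012)
    r=a*np.sin(np.radians(50))+z*np.cos(np.radians(50)); q=-a*np.cos(np.radians(50))+z*np.sin(np.radians(50))
    mm=m&(abs(q)<.03)
    tb=mm&(r>.132)&(r<.18)&(abs(b)<.03)
    print(n,"board pts",mm.sum(),"b range",np.percentile(b[mm],[.5,99.5]).round(4),"q med",np.median(q[mm&(r<.12)]).round(4))
    print("  tab n",tb.sum(),"b",np.percentile(b[tb],[2,50,98]).round(4),"r",np.percentile(r[tb],[2,50,98]).round(4),"q",np.percentile(q[tb],[5,50,95]).round(4))
    k=mm&(r<.12)&(r>.02); A=np.c_[a[k],np.ones(k.sum())]; print("  slope deg from vertical",90-np.degrees(np.arctan(np.linalg.lstsq(A,z[k],rcond=None)[0][0])))
# mushroom vs plinth
m=(P[...,2]>.12)&(np.hypot(P[...,0]-.492,P[...,1]+.009)<.045);cs,_=cv2.findContours(m.astype(np.uint8),0,1)
c=max(cs,key=cv2.contourArea).reshape(-1,2);(u,v),R=cv2.minEnclosingCircle(c);print("cap top",onplane(s,u,v,.14),R)
E
```

```text
H [0.53302 0.12534]
tab end top [0.57238378 0.24587605 0.137     ] pred [0.571696 0.251532]
top board pts 3707 b range [-0.0751  0.0812] q med 0.0054
  tab n 178 b [-0.0069  0.0022  0.0124] r [0.1332 0.1515 0.1676] q [0.0038 0.008  0.0106]
  slope deg from vertical 49.44341860674956
side board pts 2164 b range [-0.0792  0.0808] q med 0.0025
  tab n 193 b [-0.0093 -0.0049  0.0097] r [0.1331 0.1583 0.1702] q [-0.0046  0.0022  0.0048]
  slope deg from vertical 51.64827960500081
cap top [ 0.49392548 -0.00766235  0.14      ] 13.997490882873535
```

```bash
python3 g.py 13 240 300 180 240 top 1.3; python3 g.py 0 240 300 180 240 top 1.6; python3 g.py 13 250 310 180 280 side 1.6; python3 - <<'E'
from h import *
d=pickle.load(open("s0.pkl","rb"));s=d["top"];t=d["side"]
for h in(.015,.02,.025): print(onplane(s,270.1,209.25,h))
print(onplane(s,270.7,205.5,.082),onplane(s,268.85,204.7,.082))
E
```

```text
scale 10.0
scale 10.0
scale 6.0
[ 0.49267815 -0.01277575  0.015     ]
[ 0.49206349 -0.01284602  0.02      ]
[ 0.49144882 -0.01291629  0.025     ]
[ 0.49263476 -0.01509475  0.082     ] [ 0.49443102 -0.01109274  0.082     ]
```

View pics/c13top.png

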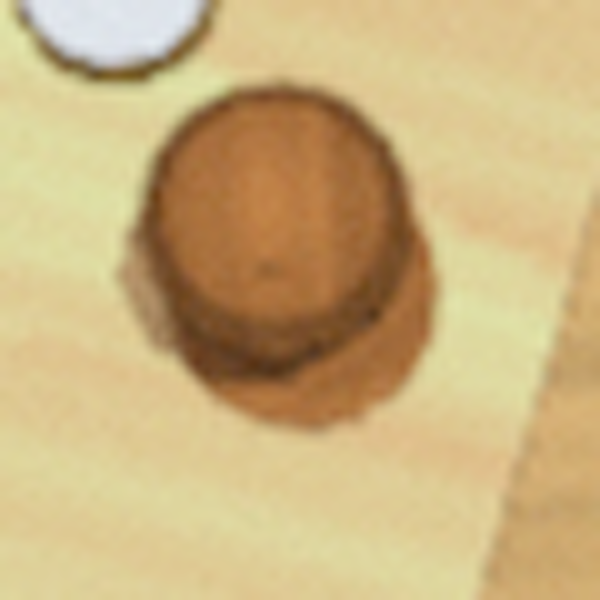

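View pics/c0top.png

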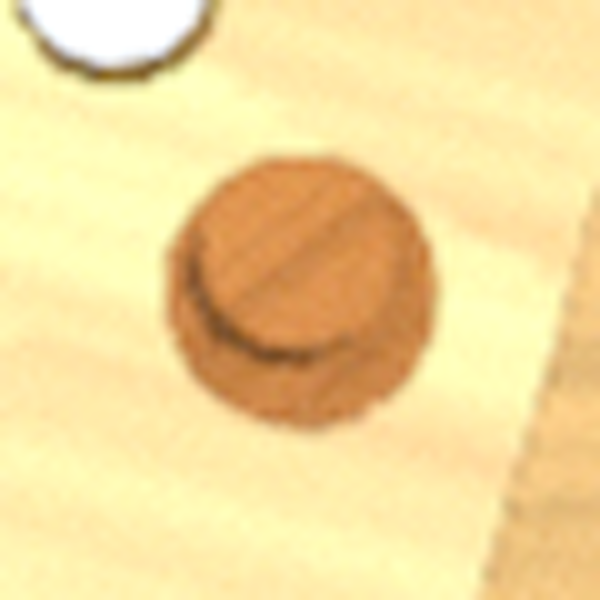

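View pics/c13side.png

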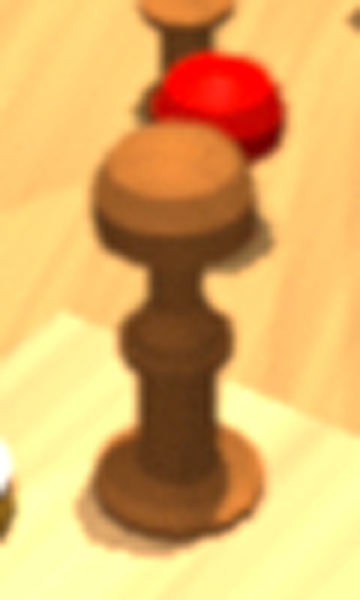

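```bash
python3 - <<'E'
from h import *
d=pickle.load(open("s13.pkl","rb"));s=d["top"];t=d["side"]
for cx in(269.5,270.3):
    p=onplane(s,cx,205.5,.082)
    print(p,[proj(s,[p[0],p[1],h]).round(1).tolist() for h in(.02,.082,.132,.147,.167)])
a=np.arange(0,6.3,.05)
def ringbox(cam,c,r,h):
    q=proj(cam,np.c_[c[0]+r*np.cos(a),c[1]+r*np.sin(a),np.full(len(a),h)]);return q.min(0).round(1),q.max(0).round(1)
p=onplane(s,270.3,205.5,.082)
for h in(.132,.147):print("top cap pred",ringbox(s,p,.028,h))
print("plinth top pred",ringbox(s,p,.021,.082))
P=cloud(s)
m=(P[...,2]>.11)&(np.hypot(P[...,0]-.492,P[...,1]+.009)<.05);v,u=np.nonzero(m);print("cap mask",u.min(),u.max(),v.min(),v.max(),u.mean(),v.mean())
c=s["color"].astype(int)
print("row203",c[203,245:290,2].tolist());print("col268",c[184:224,268,2].tolist())
d0=pickle.load(open("s0.pkl","rb"))["top"]["color"].astype(int)
print("0 row203",d0[203,250:290,2].tolist());print("0 row209",d0[209,250:290,2].tolist());print("0 col270",d0[190:228,270,2].tolist())
E
```

```text
[ 0.4926628  -0.01248889  0.082     ] [[[269.9, 209.0]], [[269.5, 205.5]], [[269.1, 202.3]], [[269.0, 201.3]], [[268.8, 199.9]]]
[ 0.49264411 -0.0142261   0.082     ] [[[270.7, 209.0]], [[270.3, 205.5]], [[269.9, 202.3]], [[269.8, 201.3]], [[269.7, 199.9]]]
top cap pred (array([256.3, 188.9]), array([283.5, 215.9]))
top cap pred (array([256. , 187.7]), array([283.7, 215.1]))
plinth top pred (array([260.6, 195.9]), array([280. , 215.1]))
cap mask 253 280 188 215 266.827018121911 201.19439868204284
row203 [122, 125, 123, 124, 121, 124, 126, 102, 66, 39, 34, 39, 36, 46, 49, 48, 48, 47, 47, 51, 53, 50, 54, 55, 49, 52, 50, 50, 49, 48, 38, 42, 45, 35, 23, 29, 36, 84, 112, 119, 115, 114, 108, 109, 108]
col268 [114, 115, 109, 100, 62, 38, 39, 49, 45, 48, 54, 51, 56, 52, 56, 53, 52, 52, 53, 55, 53, 47, 45, 43, 50, 49, 42, 42, 36, 29, 36, 31, 20, 29, 41, 50, 46, 51, 75, 104]
0 row203 [116, 116, 114, 114, 116, 117, 119, 90, 53, 43, 48, 54, 46, 50, 52, 51, 50, 52, 54, 52, 45, 46, 47, 43, 48, 48, 50, 51, 46, 42, 43, 42, 84, 107, 110, 108, 110, 104, 100, 100]
0 row209 [110, 112, 112, 115, 116, 115, 86, 48, 41, 40, 35, 43, 48, 46, 42, 47, 48, 53, 45, 50, 49, 50, 51, 54, 46, 52, 53, 46, 49, 45, 47, 43, 50, 69, 105, 119, 116, 116, 116, 115]
0 col270 [108, 112, 111, 114, 115, 90, 44, 51, 51, 52, 48, 47, 50, 45, 46, 45, 49, 46, 47, 49, 52, 49, 48, 49, 43, 25, 30, 45, 50, 47, 53, 46, 59, 90, 109, 109, 108, 104]
```

```bash
python3 - <<'E'
from h import *
d=pickle.load(open("s13.pkl","rb"));s=d["top"];t=d["side"]
a=np.arange(0,6.3,.05)
def box(cam,c,rh):
    q=np.vstack([proj(cam,np.c_[c[0]+r*np.cos(a),c[1]+r*np.sin(a),np.full(len(a),h)]) for r,h in rh]);return q.min(0).round(1),q.max(0).round(1)
p=onplane(t,279.1,235.5,.082)
print(p)
cap=[(.028,.132),(.028,.147),(.020,.160),(.0001,.167)]
for off in((0,0),(0,.003),(0,.005)):
    c=p[:2]+off;print(off,"cap",box(t,c,cap),"foot",box(t,c,[(.016,.082)]),"flange",box(t,c,[(.028,.02)]))
c=t["color"].astype(int)
for v in(211,214,217,220): print(v,c[v,258:300,2].tolist())
print("col 278 rows",c[196:232,278].tolist())
for v in (255,258,261,264):print("fl",v,c[v,258:302,2].tolist())
# top cam: foot/plinth ; predicted vs observed using flange centre 270.0@.02
p2=onplane(s,270.0,209.2,.02)
for off in((0,0),(0,.003),(0,.005)): print("top",off,box(s,p2[:2]+off,cap),box(s,p2[:2],[(.028,.02)]),box(s,p2[:2],[(.021,.082)]))
E
```

```text
[ 0.49103277 -0.00727886  0.082     ]
(0, 0) cap (array([264.7, 199.3]), array([292.6, 224.5])) foot (array([271.5, 230.8]), array([286.7, 240.3])) flange (array([266.7, 249.4]), array([292.3, 266.5]))
(0, 0.003) cap (array([264.2, 200.1]), array([292.1, 225.4])) foot (array([271. , 231.6]), array([286.3, 241.2])) flange (array([266.2, 250.2]), array([291.9, 267.5]))
(0, 0.005) cap (array([263.9, 200.6]), array([291.9, 226. ])) foot (array([270.7, 232.2]), array([286. , 241.8])) flange (array([265.9, 250.8]), array([291.7, 268.1]))
211 [73, 73, 75, 75, 77, 77, 66, 46, 28, 25, 25, 26, 26, 30, 33, 33, 35, 35, 36, 36, 35, 38, 35, 37, 36, 36, 33, 32, 29, 28, 25, 22, 24, 31, 50, 67, 75, 78, 79, 79, 77, 74]
214 [79, 80, 80, 79, 81, 76, 65, 42, 24, 24, 24, 24, 25, 23, 25, 24, 26, 25, 27, 26, 28, 28, 26, 24, 24, 25, 25, 24, 28, 27, 24, 24, 22, 21, 36, 60, 72, 77, 79, 77, 74, 72]
217 [79, 79, 79, 78, 76, 77, 72, 53, 25, 15, 15, 21, 22, 25, 25, 26, 26, 27, 29, 28, 27, 26, 26, 25, 25, 23, 24, 21, 23, 20, 17, 15, 15, 15, 24, 37, 49, 64, 73, 74, 72, 72]
220 [79, 78, 75, 75, 77, 78, 79, 71, 52, 28
[... 1199 characters left out ...]
 45, 77, 94, 99, 101, 101, 101, 101, 101]
fl 264 [108, 107, 106, 102, 84, 67, 65, 61, 45, 27, 22, 23, 22, 25, 25, 23, 25, 22, 23, 20, 21, 20, 23, 19, 20, 20, 21, 22, 26, 33, 36, 36, 32, 33, 52, 81, 98, 101, 101, 101, 101, 100, 101, 102]
top (0, 0) (array([255.2, 187.9]), array([282.9, 216.1])) (array([257.9, 197.2]), array([282.1, 221.2])) (array([259.9, 196.2]), array([279.2, 215.3]))
top (0, 0.003) (array([253.7, 187.9]), array([281.4, 216.1])) (array([257.9, 197.2]), array([282.1, 221.2])) (array([259.9, 196.2]), array([279.2, 215.3]))
top (0, 0.005) (array([252.7, 187.9]), array([280.4, 216.1])) (array([257.9, 197.2]), array([282.1, 221.2])) (array([259.9, 196.2]), array([279.2, 215.3]))
```

```bash
python3 - <<'E'
from h import *
out=[]
for k in("8","11","13"):
    d=pickle.load(open(f"s{k}.pkl","rb"));c=d["side"]["color"]
    print(k,[int(c[v,277:281,0].mean()) for v in range(226,248)])
    b=c[224:248,264:294].astype(float);b=np.clip((b-30)*3.5,0,255).astype(np.uint8)
    out.append(cv2.resize(b,None,fx=8.5,fy=16,interpolation=2))
cv2.imwrite("pics/cmp.png",np.hstack(out)[:,:,::-1])
E
```

```text
8 [165, 170, 166, 139, 90, 68, 68, 71, 76, 80, 82, 83, 83, 84, 85, 79, 64, 58, 55, 58, 58, 58]
11 [60, 60, 60, 59, 60, 60, 64, 71, 73, 74, 75, 74, 68, 65, 66, 68, 62, 59, 57, 59, 60, 60]
13 [60, 60, 60, 60, 60, 60, 65, 71, 72, 75, 75, 74, 68, 65, 67, 68, 63, 59, 58, 59, 59, 59]
```

View pics/cmp.png

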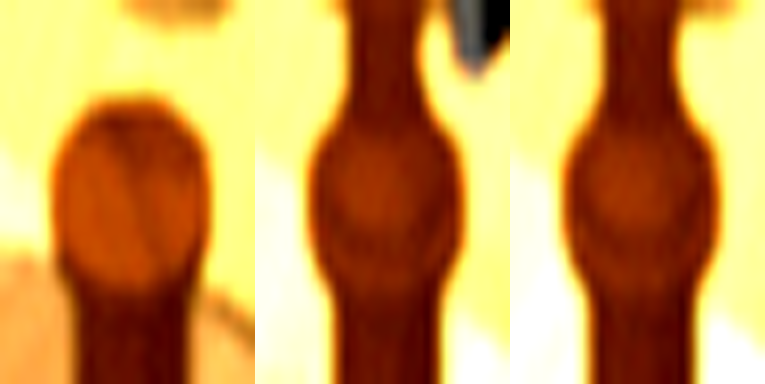

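```bash
python3 - <<'E'
from h import *
out=[]
for k in("0","13"):
    d=pickle.load(open(f"s{k}.pkl","rb"));c=d["top"]["color"]
    b=c[184:228,250:290].astype(float);b=np.clip((b-30)*1.6,0,255).astype(np.uint8)
    out.append(cv2.resize(b,None,fx=10,fy=10,interpolation=cv2.INTER_CUBIC))
    z=cloud(d["top"])[...,2]
    if k=="0":
        for v in range(192,224,2): print(v,(z[v,254:288:1]*1000).round(0).astype(int).tolist())
cv2.imwrite("pics/cmp2.png",np.hstack(out)[:,:,::-1])
E
```

```text
192 [11, 14, 14, 16, 13, 13, 16, 11, 11, 10, 15, 13, 11, 13, 10, 14, 12, 11, 11, 13, 10, 10, 15, 14, 14, 9, 16, 12, 13, 15, 13, 11, 14, 12]
194 [14, 16, 14, 13, 13, 14, 15, 11, 13, 12, 12, 13, 14, 16, 15, 15, 16, 10, 16, 11, 16, 12, 16, 13, 8, 10, 9, 14, 10, 16, 12, 12, 15, 14]
196 [12, 14, 13, 13, 13, 13, 13, 14, 16, 9, 19, 83, 84, 82, 86, 83, 85, 85, 83, 83, 20, 22, 16, 13, 13, 10, 18, 13, 12, 12, 15, 14, 14, 11]
198 [14, 12, 14, 13, 13, 13, 12, 20, 84, 84, 83, 78, 85, 83, 80, 85, 84, 83, 84, 83, 85, 82, 22, 19, 16, 15, 13, 11, 11, 11, 15, 14, 15, 13]
200 [14, 11, 17, 13, 12, 16, 20, 82, 83, 81, 81, 85, 84, 81, 82, 84, 83, 82, 83, 83, 86, 83, 83, 85, 18, 22, 18, 16, 13, 12, 12, 15, 12, 14]
202 [11, 10, 13, 11, 17, 21, 84, 84, 81, 83, 79, 84, 82, 84, 83, 82, 82, 81, 85, 83, 82, 82, 84, 82, 80, 19, 22, 20, 10, 14, 12, 12, 14, 13]
204 [15, 14, 14, 16, 19, 23, 82, 82, 84, 85, 80, 83, 84, 85, 82, 81, 84, 83, 82, 83, 84, 84, 83, 85, 82, 22, 22, 20, 16, 13, 14, 12, 15, 15]
206 [13, 14, 17, 20, 22, 19, 83, 83, 86, 85, 82, 87, 84, 81, 81, 85, 85, 84, 82, 82, 84, 84, 85, 86, 86, 21, 22, 21, 
[... 528 characters left out ...]
27, 22, 25, 23, 24, 17, 23, 20, 16, 12, 12, 15, 11, 15, 13]
216 [16, 10, 13, 15, 14, 20, 21, 21, 22, 21, 26, 22, 23, 24, 23, 25, 22, 23, 24, 22, 25, 22, 21, 22, 22, 18, 19, 12, 13, 11, 14, 10, 12, 13]
218 [14, 12, 13, 13, 12, 14, 17, 21, 21, 19, 20, 21, 22, 24, 22, 19, 22, 21, 24, 22, 20, 21, 17, 21, 22, 13, 14, 16, 13, 11, 8, 13, 14, 12]
220 [13, -9223372036854775808, 13, 11, 16, 14, 13, 13, 14, 20, 20, 21, 18, 21, 23, 21, 20, 24, 20, 20, 23, 19, 18, 14, 10, 14, 12, 11, 13, 12, 13, 13, 15, 14]
222 [12, 14, 13, 15, 15, 15, 16, 12, 13, 15, 18, 14, 13, 14, 11, 16, 14, 11, 14, 13, 12, 13, 11, 11, 14, 15, 14, 15, 11, 12, 11, 15, 14, 13]<stdin>:9: RuntimeWarning: invalid value encountered in cast
```

View pics/cmp2.png

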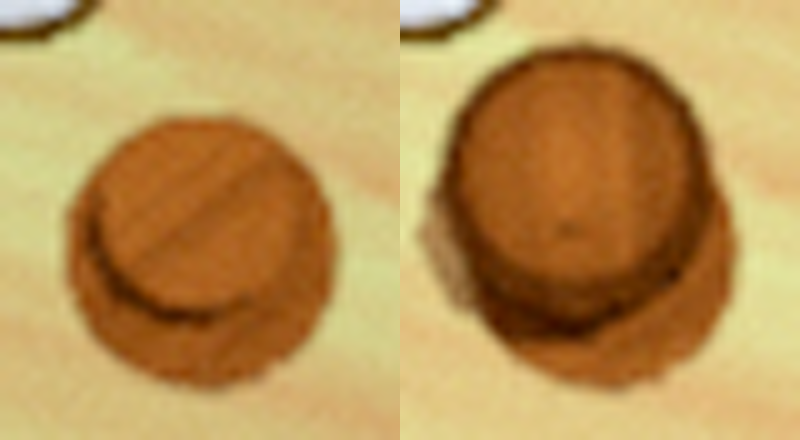

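>>> arm_command:
  moves:
    - [[-0.06,0,0],[0,0,0],1]
    - [[-0.12,0,0],[0,0,0],1]
    - [[-0.16,0,0],[0,0,0],1]
    - [[-0.16,0,0],[0,0,0],1]
    - [[-0.16,0,0],[0,0,0],1]
    - [[-0.12,0,0],[0,0,0],1]
    - [[-0.066,0,0],[0,0,0],1]
    - [[0,0,0],[0,0,0],1]
    - [[0,0,0],[0,0,0],1]
    - [[0,0,0.06],[0,0,0],1]
    - [[0,0,0.1],[0,0,0],1]
    - [[0,0,0.1],[0,0,0],1]

```text
t: 14.7
eef_pos: [0.493, -0.0054, 0.1482]
tool_rot: [0.804, 0.595, 0.001, 0.001]
force: [0.5, 1.0, 0.1]
finger_gap: 0.0854
```

>>> arm_command:
  moves:
    - [[0,0,0.1],[0,0,0],1]
    - [[0,0,0.08],[0,0,0],1]
    - [[0,0,0.05],[0,0,0],1]
    - [[0,0,0],[0,0,0],1]
    - [[0,0,0],[0,0,0],1]

```text
t: 15.2
eef_pos: [0.4928, -0.0057, 0.08]
tool_rot: [0.804, 0.595, 0.0, 0.0]
force: [-0.1, 0.2, -0.4]
finger_gap: 0.0849
```

>>> arm_command:
  moves:
    - [[0,0,0.01],[0,0,0],1]
    - [[0,0,0],[0,0,0],0.6]
    - [[0,0,0],[0,0,0],0.4]
    - [[0,0,0],[0,0,0],0.2]
    - [[0,0,0],[0,0,0],0]
    - [[0,0,0],[0,0,0],0]
    - [[0,0,0],[0,0,0],0]
    - [[0,0,-0.016],[0,0,0],0]
    - [[0,0,0],[0,0,0],0]

```text
t: 16.1
eef_pos: [0.4928, -0.0066, 0.0821]
tool_rot: [0.804, 0.595, 0.0, 0.0]
force: [0.4, -0.5, -0.4]
finger_gap: 0.054
```

>>> arm_command:
  moves:
    - [[-0.009,0,0],[0,0,0],0]
    - [[0,0,0],[0,0,0],0]
    - [[0,0,0.008],[0,0,0],0]
    - [[0,0,0.007],[0,0,0],0]
    - [[0,0,0],[0,0,0],0]
    - [[0,0,0],[0,0,0],0]

```text
t: 16.7
eef_pos: [0.4916, -0.0091, 0.0775]
tool_rot: [0.804, 0.595, 0.0, 0.0]
force: [-2.4, -0.2, 8.4]
finger_gap: 0.0546
```

Contact at 8 N. Ease off, then release.

>>> arm_command:
  moves:
    - [[0,0,-0.002],[0,0,0],0]
    - [[0,0,0],[0,0,0],0.62]
    - [[0,0,0],[0,0,0],0.7]
    - [[0,0,0],[0,0,0],0.8]
    - [[0,0,0],[0,0,0],1]
    - [[0,0,0],[0,0,0],1]
    - [[0,0,0],[0,0,0],1]
    - [[0,0,0],[0,0,0],1]

```text
t: 17.5
eef_pos: [0.4916, -0.009, 0.0775]
tool_rot: [0.804, 0.595, -0.0, 0.0]
force: [0.5, -0.3, 0.4]
finger_gap: 0.0855
```

>>> arm_command:
  moves:
    - [[0,0,-0.03],[0,0,0],1]
    - [[0,0,-0.08],[0,0,0],1]
    - [[0,0,-0.12],[0,0,0],1]
    - [[0,0,-0.14],[0,0,0],1]
    - [[0,0,-0.13],[0,0,0],1]
    - [[0.06,0,0],[0,0,0],1]
    - [[0.12,0,0],[0,0,0],1]
    - [[0.16,0,0],[0,0,0],1]
    - [[0.16,0,0],[0,0,0],1]
    - [[0.16,0,0],[0,0,0],1]
    - [[0.12,0,0],[0,0,0],1]
    - [[0.08,0,0],[0,0,0],1]

```text
t: 18.7
eef_pos: [0.5672, 0.2404, 0.228]
tool_rot: [0.803, 0.595, 0.0, -0.0]
force: [-0.6, -0.4, 0.1]
finger_gap: 0.0857
```

>>> arm_command:
  moves:
    - [[0,0,0],[0,0,0],1]
    - [[0,0,0],[0,0,0],1]

```text
t: 18.9
eef_pos: [0.5669, 0.2377, 0.2277]
tool_rot: [0.804, 0.595, -0.0, 0.0]
force: [0.2, -0.3, 0.5]
finger_gap: 0.0852
```

```bash

python3 snap.py 14; python3 - <<'E'
from h import *
out=[]
d=pickle.load(open(f"s14.pkl","rb"));c=d["side"]["color"]
print([int(c[v,277:281,0].mean()) for v in range(226,248)])
b=c[190:270,250:310];b1=cv2.resize(b,None,fx=6.6,fy=6.6,interpolation=2)
b=d["top"]["color"][184:228,250:290];b2=cv2.resize(b,(400,528),interpolation=2)
cv2.imwrite("pics/cmp3.png",np.hstack([b1,b2])[:,:,::-1])
P=cloud(d["top"]);m=(P[...,2]>.11)&(np.hypot(P[...,0]-.492,P[...,1]+.009)<.05);v,u=np.nonzero(m);print("cap mask",u.min(),u.max(),v.min(),v.max(),u.mean(),v.mean())
c=d["side"]["color"];print(c[195:204,278,1])
E
```

```text
19.0 [0.567  0.2367 0.2279] [ 8.042e-01  5.943e-01 -1.000e-04  2.000e-04] 0.0854295802890922 [ 0.59  0.02 -0.27]
side [[179.6 247.8]]
top [[133.2 156.8]]
[59, 59, 60, 60, 59, 63, 69, 73, 75, 76, 75, 71, 65, 66, 69, 70, 63, 59, 58, 59, 59, 60]
cap mask 255 281 188 215 268.07166666666666 201.72833333333332
[ 1  1  0 10 44 79 88 89 91]
```

View pics/cmp3.png

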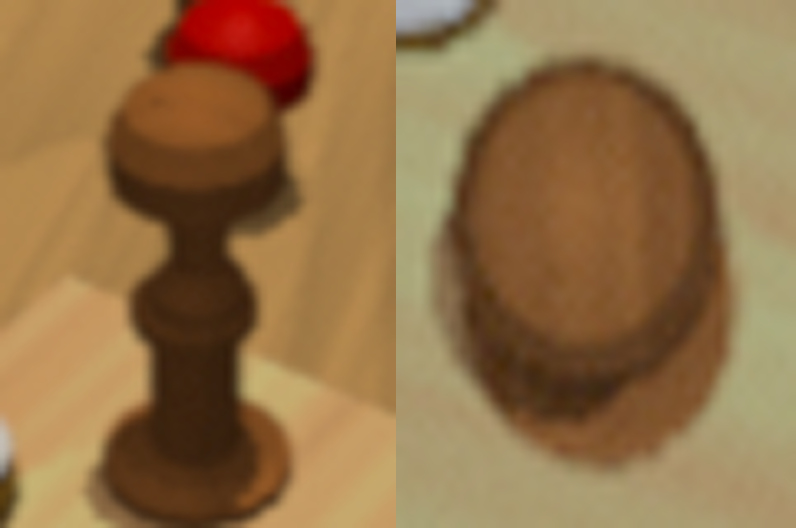

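>>> arm_command:
  moves:
    - [[0,0,0.05],[0,0,0],1]
    - [[0,0,0.1],[0,0,0],0.7]
    - [[0,0,0.1],[0,0,0],0.6]
    - [[0,0,0.1],[0,0,0],0.6]
    - [[0,0,0.08],[0,0,0],0.6]
    - [[0,0,0],[0,0,0],0.6]
    - [[0,0,0],[0,0,0],0.6]

```text
t: 19.7
eef_pos: [0.5675, 0.2368, 0.0995]
tool_rot: [0.804, 0.594, 0.0, 0.0]
force: [0.8, 0.1, 0.9]
finger_gap: 0.0513
```

```bash

python3 snap.py 15; python3 g.py 15 140 280 220 325 side
```

```text
19.8 [0.5684 0.2375 0.1007] [8.042e-01 5.943e-01 1.500e-03 7.000e-04] 0.05166644496204141 [0.75 0.68 0.86]
side [[190.2 306.8]]
top [[152.4 170.6]]
scale 5.714285714285714
```

View pics/c15side.png

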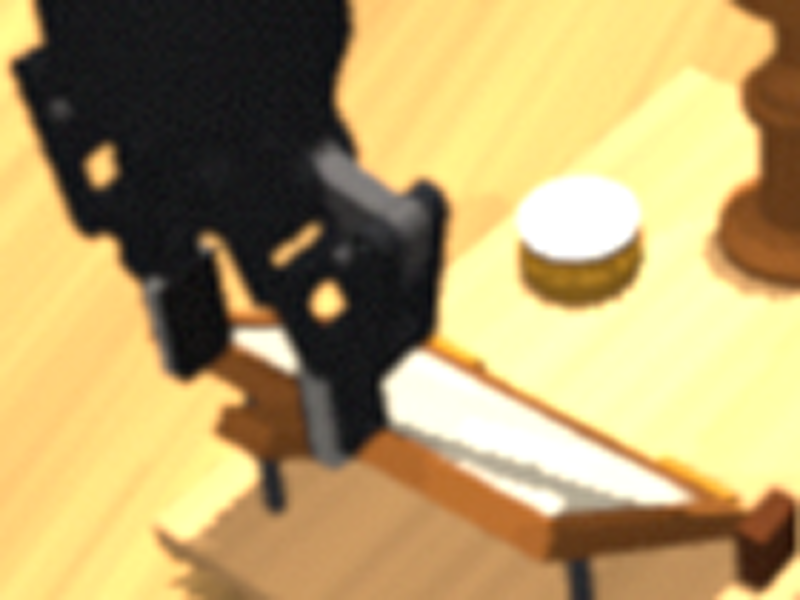

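>>> arm_command:
  moves:
    - [[0,0,0.03],[0,0,0],0.6]
    - [[0,0,0.04],[0,0,0],0.6]
    - [[0,0,0.027],[0,0,0],0.6]
    - [[0,0,0],[0,0,0],0.6]
    - [[0,0,0],[0,0,0],0.6]

```text
t: 20.3
eef_pos: [0.567, 0.2376, 0.069]
tool_rot: [0.804, 0.595, -0.0, -0.0]
force: [1.2, -0.3, 0.8]
finger_gap: 0.0512
```

```bash

python3 snap.py 16; python3 g.py 16 140 280 220 325 side
```

```text
20.4 [0.5674 0.2377 0.0697] [8.040e-01 5.946e-01 2.000e-04 1.000e-04] 0.05133840252552445 [0.21 0.46 0.5 ]
side [[193.1 319.6]]
top [[156.2 174. ]]
scale 5.714285714285714
```

View pics/c16side.png

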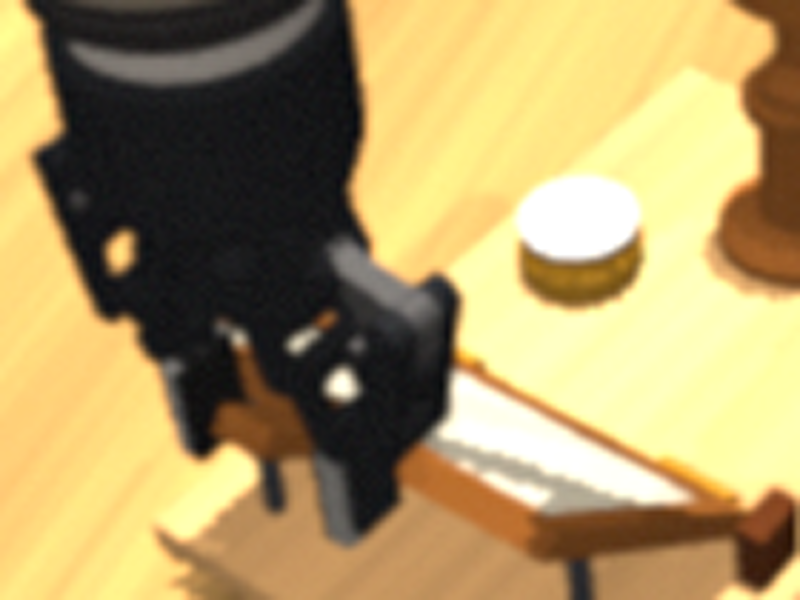

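>>> arm_command:
  moves:
    - [[0,0,0],[0,0,0],0.4]
    - [[0,0,0],[0,0,0],0.25]
    - [[0,0,0],[0,0,0],0.15]
    - [[0,0,0],[0,0,0],0]
    - [[0,0,0],[0,0,0],0]
    - [[0,0,0],[0,0,0],0]

```text
t: 21.0
eef_pos: [0.5699, 0.237, 0.0703]
tool_rot: [0.804, 0.594, 0.002, 0.002]
force: [6.7, -3.0, -1.5]
finger_gap: 0.0188
```

```bash

python3 snap.py 17; python3 g.py 17 140 280 220 325 side
```

```text
21.1 [0.5698 0.237  0.0703] [0.8043 0.5942 0.0022 0.0016] 0.0192335907557243 [ 7.88 -2.8  -2.1 ]
side [[191.9 318.7]]
top [[156.5 172.8]]
scale 5.714285714285714
```

View pics/c17side.png

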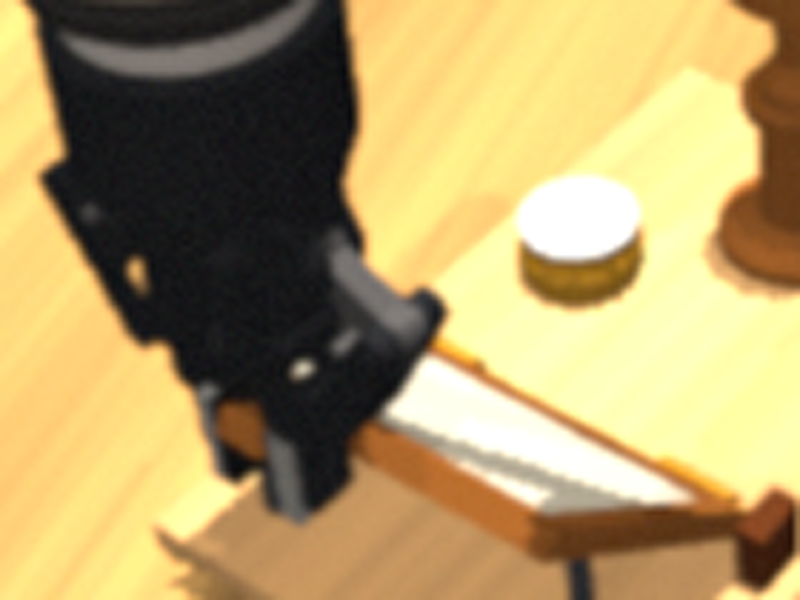

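>>> arm_command:
  moves:
    - [[0,0.009,0],[0,0,0],0]
    - [[-0.0147,0,-0.0168],[0,0,0],0]
    - [[-0.0155,0,-0.0162],[0,0,0],0]
    - [[-0.0162,0,-0.0155],[0,0,0],0]
    - [[-0.0168,0,-0.0147],[0,0,0],0]
    - [[-0.0175,0,-0.0141],[0,0,0],0]
    - [[-0.0181,0,-0.0132],[0,0,0],0]
    - [[-0.0186,0,-0.0124],[0,0,0],0]
    - [[-0.0191,0,-0.0116],[0,0,0],0]
    - [[0,0,0],[0,0,0],0]
    - [[0,0,0],[0,0,0],0]

```text
t: 22.2
eef_pos: [0.5574, 0.1974, 0.1041]
tool_rot: [0.804, 0.595, -0.0, -0.0]
force: [-1.4, 4.9, 2.0]
finger_gap: 0.0192
```

```bash

python3 snap.py 18; python3 g.py 18 140 320 190 325 side; cat > ang.py <<'E'
import sys
from h import *
d=pickle.load(open(f"s{sys.argv[1]}.pkl","rb"))
H=np.array([.533,.1234]);yh=np.array([.293,.956]);xh=np.array([.956,-.293])
e=d["state"]["eef_pos"];r=e[:2]-H;print("tcp a,b,z",(r@yh).round(4),(r@xh).round(4),e[2].round(4))
for n in("top","side"):
    s=d[n];C=cloud(s);hsv=cv2.cvtColor(s["color"],cv2.COLOR_RGB2HSV)
    rel=C[...,:2]-H;a=rel@yh;b=rel@xh;z=C[...,2]-.03
    m=(abs(b)<.075)&(a>-.05)&(a<.13)&(z>.025)&(z<.12)&(hsv[...,1]<90)&(hsv[...,2]>90)
    if m.sum()<30: print(n,"few",m.sum());continue
    p=np.c_[a[m],b[m],z[m]];
    for _ in range(4):
        c=np.median(p,0);c=p.mean(0);U,S,V=np.linalg.svd(p-c,full_matrices=False);nn=V[2]*np.sign(V[2,0]);q=(p-c)@nn;p=p[abs(q)<max(.003,2*q.std())] if _<3 else p
    print(n,len(p),"normal",nn.round(3),"deg from upright(+=outward)",np.degrees(np.arcsin(-nn[2])).round(2) if 0 else np.degrees(np.arctan2(-nn[2],nn[0])).round(2),"rms",q.std().round(4),"mean a,z",c.round(4))
E
python3 ang.py 13;python3 ang.py 18
```

```text
22.3 [0.5574 0.1976 0.104 ] [ 8.040e-01  5.947e-01 -4.000e-04 -0.000e+00] 0.01897314629738551 [-2.32  3.64  2.97]
side [[206.5 289.9]]
top [[170.6 175.1]]
scale 4.444444444444445
tcp a,b,z 0.1166 -0.0004 0.2271
top 2054 normal [ 0.644  0.003 -0.765] deg from upright(+=outward) 49.89 rms 0.0014 mean a,z [0.055  0.0029 0.0512]
side 770 normal [ 0.643  0.002 -0.766] deg from upright(+=outward) 49.98 rms 0.0004 mean a,z [0.0561 0.0014 0.0487]
tcp a,b,z 0.0781 0.0016 0.104
top 1798 normal [ 0.861  0.009 -0.509] deg from upright(+=outward) 30.61 rms 0.0011 mean a,z [0.0336 0.0029 0.0633]
side few 0
```

View pics/c18side.png

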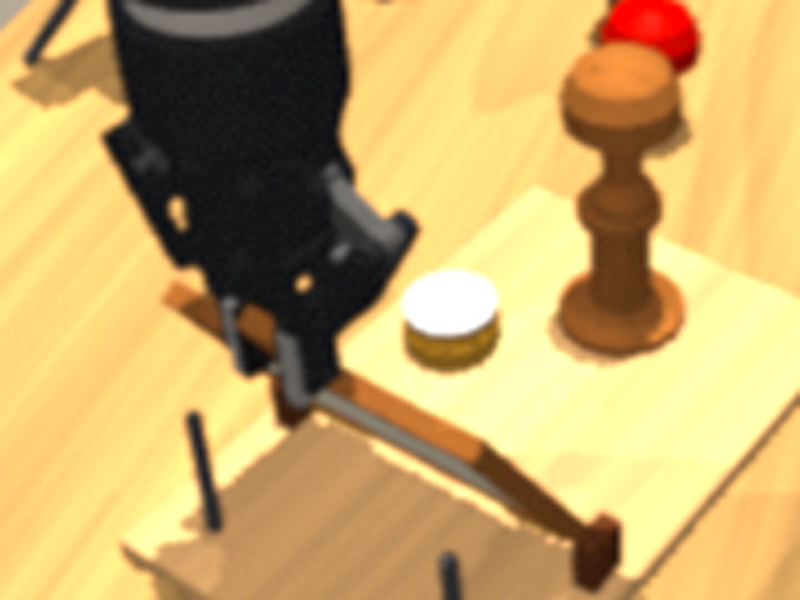

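>>> arm_command:
  moves:
    - [[-0.0197,0,-0.0108],[0,0,0],0]
    - [[-0.0201,0,-0.0099],[0,0,0],0]
    - [[-0.0205,0,-0.009],[0,0,0],0]
    - [[-0.0209,0,-0.0081],[0,0,0],0]
    - [[-0.0212,0,-0.0072],[0,0,0],0]
    - [[-0.0215,0,-0.0063],[0,0,0],0]
    - [[-0.0218,0,-0.0053],[0,0,0],0]
    - [[-0.022,0,-0.0044],[0,0,0],0]
    - [[-0.022,0,-0.0034],[0,0,0],0]
    - [[0,0,0],[0,0,0],0]
    - [[0,0,0],[0,0,0],0]
    - [[0,0,0],[0,0,0],0]

```text
t: 23.5
eef_pos: [0.5405, 0.1431, 0.123]
tool_rot: [0.804, 0.595, -0.001, -0.0]
force: [-4.8, 3.9, 2.1]
finger_gap: 0.019
```

```bash

python3 snap.py 19; python3 g.py 19 170 320 170 300 side; sed -i 's/m=(abs(b).*/m=(abs(b)<.072)\&(abs(b)>.012)\&(a>-.05)\&(a<.13)\&(z>.012)\&(z<.118)\&(abs(a)<.08)\&((n=="side")|((hsv[...,1]<90)\&(hsv[...,2]>90)))/' ang.py; python3 ang.py 19
```

```text
23.6 [0.5405 0.1432 0.123 ] [ 8.039e-01  5.948e-01 -8.000e-04 -1.000e-04] 0.019096561489209424 [-5.26  2.83  2.43]
side [[227.2 263. ]]
top [[194.3 181. ]]
scale 4.615384615384615
tcp a,b,z 0.0211 0.0014 0.123
top 279 normal [ 0.988  0.007 -0.154] deg from upright(+=outward) 8.89 rms 0.0006 mean a,z [ 0.0052 -0.0168  0.05  ]
side 1582 normal [ 0.987  0.004 -0.162] deg from upright(+=outward) 9.3 rms 0.0009 mean a,z [ 0.0156 -0.0011  0.0649]
```

View pics/c19side.png

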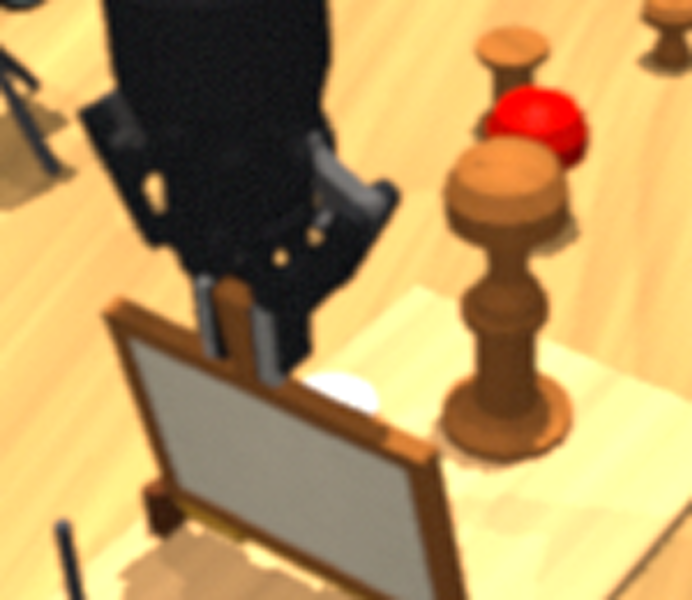

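>>> arm_command:
  moves:
    - [[-0.017,0,-0.002],[0,0,0],0]
    - [[-0.017,0,-0.0015],[0,0,0],0]
    - [[-0.016,0,-0.001],[0,0,0],0]
    - [[-0.012,0,-0.001],[0,0,0],0]
    - [[0,0,0],[0,0,0],0]
    - [[0,0,0],[0,0,0],0]
    - [[0,0,0],[0,0,0],0]

```text
t: 24.3
eef_pos: [0.535, 0.1255, 0.1243]
tool_rot: [0.804, 0.595, -0.001, -0.0]
force: [-4.5, 4.0, 0.3]
finger_gap: 0.0193
```

```bash

python3 snap.py 20;  python3 ang.py 20
```

```text
24.4 [0.5351 0.1255 0.1244] [ 8.038e-01  5.948e-01 -9.000e-04 -2.000e-04] 0.018969067462718488 [-4.02  3.66 -0.15]
side [[233.7 256.7]]
top [[202.7 183.4]]
tcp a,b,z 0.0026 0.0014 0.1244
top few 4
side 1895 normal [ 0.999  0.004 -0.044] deg from upright(+=outward) 2.53 rms 0.0009 mean a,z [ 0.0077 -0.0019  0.0648]
```

```bash
cat > ang2.py <<'E'
import sys
from h import *
d=pickle.load(open(f"s{sys.argv[1]}.pkl","rb"))
H=np.array([.533,.1234]);yh=np.array([.293,.956]);xh=np.array([.956,-.293])
s=d["side"];C=cloud(s);hsv=cv2.cvtColor(s["color"],cv2.COLOR_RGB2HSV)
rel=C[...,:2]-H;a=rel@yh;b=rel@xh;z=C[...,2]-.03
base=(abs(b)<.072)&(abs(a)<.06)&(z>.01)&(z<.122)
for nm,m in(("panel",base&(hsv[...,1]<70)&(hsv[...,2]>60)&(z>.02)&(z<.108)),("frame",base&(hsv[...,1]>100))):
    m=cv2.erode(m.astype(np.uint8),np.ones((3,3)))>0
    p=np.c_[a[m],b[m],z[m]]
    A=np.c_[p[:,1:],np.ones(len(p))]
    for _ in range(5):
        x=np.linalg.lstsq(A,p[:,0],rcond=None)[0];q=p[:,0]-A@x;k=abs(q)<max(2.5*np.std(q),.0015);p=p[k];A=A[k]
    print(nm,len(p),"tilt",np.degrees(np.arctan(x[1])).round(2),"yaw",np.degrees(np.arctan(x[0])).round(2),"a at hinge z",x[2].round(4),"z",p[:,2].min().round(3),p[:,2].max().round(3),"rms",q.std().round(4))
E
python3 ang2.py 19; python3 ang2.py 20; python3 g.py 20 170 320 170 300 side;python3 g.py 20 150 290 130 240 top
```

```text
panel 1186 tilt 9.16 yaw -0.21 a at hinge z 0.0048 z 0.024 0.105 rms 0.0005
frame 18 tilt 9.42 yaw 0.19 a at hinge z 0.0063 z 0.015 0.122 rms 0.0005
panel 1488 tilt 2.63 yaw -0.19 a at hinge z 0.0045 z 0.023 0.106 rms 0.0006
frame 21 tilt 2.32 yaw -0.31 a at hinge z 0.0069 z 0.014 0.12 rms 0.0004
scale 4.615384615384615
scale 5.454545454545454
```

View pics/c20side.png

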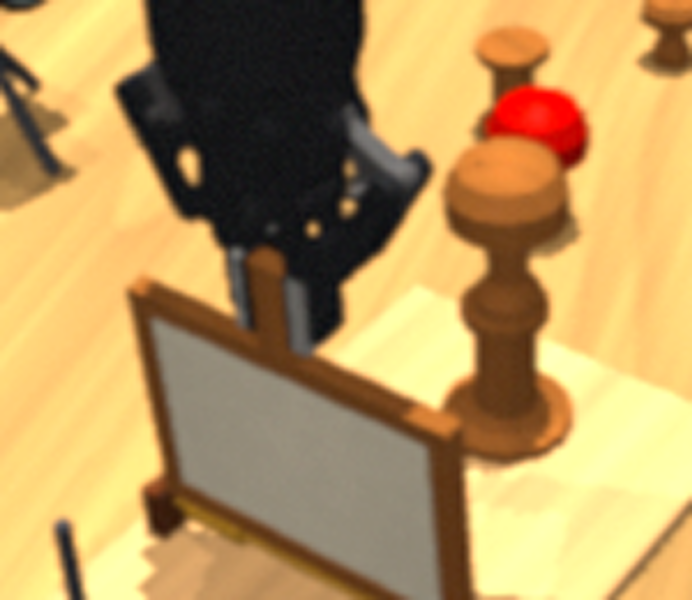

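View pics/c20top.png

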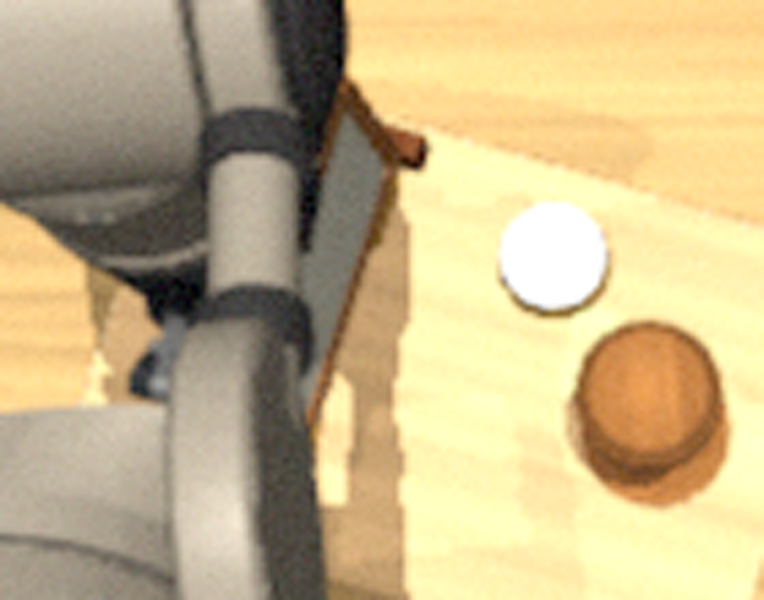

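>>> arm_command:
  moves:
    - [[-0.009,-0.003,0],[0,0,0],0]
    - [[-0.008,-0.002,0],[0,0,0],0]
    - [[-0.006,0,0],[0,0,0],0]
    - [[0,0,0],[0,0,0],0]
    - [[0,0,0],[0,0,0],0]
    - [[0,0,0],[0,0,0],0]

```text
t: 25.0
eef_pos: [0.533, 0.1188, 0.1245]
tool_rot: [0.804, 0.595, 0.0, 0.001]
force: [5.3, 1.5, -7.1]
finger_gap: 0.0191
```

```bash

python3 snap.py 21;  python3 ang.py 21; python3 ang2.py 21; python3 ang2.py 20
```

```text
25.1 [0.533  0.1188 0.1245] [8.041e-01 5.945e-01 3.000e-04 6.000e-04] 0.018745854872748522 [ 4.62  2.04 -6.55]
side [[236.2 254.6]]
top [[205.9 184.3]]
tcp a,b,z -0.0044 0.0013 0.1245
top few 4
side 2008 normal [1.    0.004 0.002] deg from upright(+=outward) -0.12 rms 0.001 mean a,z [ 0.0048 -0.0018  0.0648]
panel 1585 tilt -0.03 yaw -0.17 a at hinge z 0.0046 z 0.023 0.105 rms 0.0007
frame 23 tilt 0.01 yaw -0.34 a at hinge z 0.0067 z 0.014 0.12 rms 0.0006
panel 1488 tilt 2.63 yaw -0.19 a at hinge z 0.0045 z 0.023 0.106 rms 0.0006
frame 21 tilt 2.32 yaw -0.31 a at hinge z 0.0069 z 0.014 0.12 rms 0.0004
```

>>> arm_command:
  moves:
    - [[0,0,0.004],[0,0,0],0]
    - [[0,0,0],[0,0,0],0]
    - [[0,0,0],[0,0,0],0]
    - [[0,0,0],[0,0,0],0]
    - [[0,0,0],[0,0,0],0]

```text
t: 25.6
eef_pos: [0.5332, 0.1191, 0.1244]
tool_rot: [0.804, 0.595, 0.001, 0.001]
force: [4.5, 0.3, 5.2]
finger_gap: 0.0193
```

```bash

python3 snap.py 22; python3 ang2.py 22; python3 - <<'E'
from h import *
d=pickle.load(open("s22.pkl","rb"));yh=np.array([.293,.956])
for n in("side","top"):
    C=cloud(d[n]);p=C.reshape(-1,3);p=p[~np.isnan(p[:,0])]
    p=p[(abs(p[:,2])<.008)&(p[:,0]>.3)&(p[:,0]<.8)&(abs(p[:,1])<.4)]
    A=np.c_[p[:,:2],np.ones(len(p))];x=np.linalg.lstsq(A,p[:,2],rcond=None)[0];print(n,"table slope along yh deg",np.degrees(x[:2]@yh).round(2),x[2].round(4))
    for nm,c0,r0 in(("spool",(.5688,-.267),.03),("small",(.498,-.37),.03),("tin",(.566,.031),.03),("mush",(.492,-.01),.035)):
        d0=cloud(pickle.load(open("s0.pkl","rb"))[n])
        o=[]
        for D in(d0,C):
            lo={"spool":.045,"small":.035,"tin":.027,"mush":.11}[nm]
            m=(np.hypot(D[...,0]-c0[0],D[...,1]-c0[1])<r0)&(D[...,2]>lo)&(D[...,2]<.18);o.append(D[m].mean(0).round(4).tolist() if m.any() else None)
        print(" ",nm,o)
E
python3 g.py 22 150 350 130 300 side
```

```text
25.7 [0.5332 0.1192 0.1244] [0.804  0.5946 0.0009 0.0009] 0.019159909027854468 [ 5.06 -0.09  5.46]
side [[236.  254.7]]
top [[205.7 184.2]]
panel 1550 tilt 0.13 yaw -0.25 a at hinge z 0.0045 z 0.023 0.107 rms 0.0007
frame 25 tilt 0.22 yaw -0.16 a at hinge z 0.0065 z 0.012 0.119 rms 0.0008
side table slope along yh deg -0.01 -0.0007
  spool [[0.5677, -0.2601, 0.0578], [0.5677, -0.2603, 0.0579]]
  small [[0.4963, -0.3619, 0.0428], [0.4959, -0.3619, 0.0425]]
  tin [[0.5635, 0.0374, 0.0355], None]
  mush [None, [0.4862, 0.0055, 0.1501]]
top table slope along yh deg -0.02 0.0014
  spool [[0.5688, -0.2672, 0.0608], [0.5688, -0.2671, 0.0609]]
  small [[0.4983, -0.3698, 0.0462], [0.4985, -0.3699, 0.0461]]
  tin [[0.566, 0.0308, 0.0384], [0.5656, 0.0308, 0.0383]]
  mush [None, [0.49, -0.0109, 0.16]]
scale 3.5294117647058822
```

View pics/c22side.png

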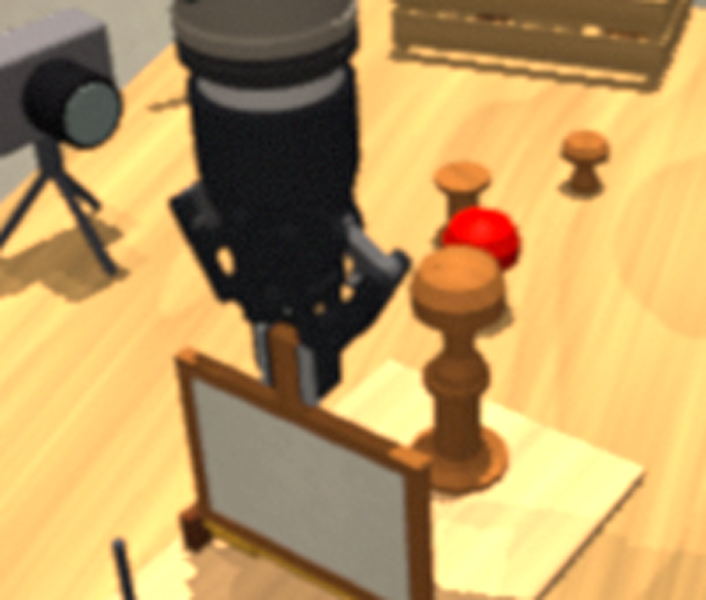

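The flap stands upright (tilt about 0.1°) and is gripped. The mushroom is on the plinth and the bystanders haven't moved.

```bash
python3 -c "
from rig import *
s=state();print(s['t'],abs(s['qvel']).max(),s['finger_gap']);print(close_job())"
```

```text
25.7 0.0015710449767306525 0.019159909027854468
the job is handed in; nothing more can be done
None
```

I stood the large brown mushroom on the plinth and let go of it. I then gripped the flap by its tab, swung it up from 50° to upright, and handed the job in at 25.7 s still gripping and holding it.

**Flap:** the last fit of the board's depth points gave a tilt of 0.13° on the panel and 0.22° on the frame. The table itself read 0.0° in the same camera. The arm was still, and the fingers were on the tab at 19 mm.

**Mushroom:** it stands upright. The top camera showed my first placing 3–5 mm off towards the flap, while the side camera showed it about centred. I regripped it and moved it about 2.5 mm. The top camera then put it about 1–2 mm off the middle, and the side view shows a ledge in front of the foot.

**Bystanders:** the spool and small mushroom read the same as at the start, within 0.5 mm, in both cameras. The pin tin was hidden from the side camera at the end, but the top camera shows it unmoved.

**Checks that disagreed:**
- The fingertips in the pictures were about 37 mm short of the reported TCP along the tool. I set the grasp heights from the pictures and from contact.
- The two cameras differed by 3–8 mm in where they placed things.
- The tool still carried a push of about 7 N on the tab at hand-in.

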